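# Unlock the tackle case and hold the key turned

### The arm

A 6-joint arm with a two-finger parallel gripper is mounted at the origin on the work surface. World frame = base frame: x ahead of the robot, y to its left, z up, the work surface at z = 0. Lengths are in m, angles in rad, forces in N, time in s.
With the tool pointing down it reaches from about 0.225 to 0.875 m from the base axis. Payload 3.4 kg.
Tool frame: the origin (TCP) lies at the very end of the fingers, on their centre line; the grasp point (between the pads) lies manip.pinch_z behind it (manip.pinch_z is the distance from the TCP to the grasp point, in m); z points along the fingers, y is the direction in which the jaws open and shut (so a half turn about z gives the same grasp; the last joint's range is limited). The gripper opens to 85 mm and grips with 20 to 120 N. Pads are 22 mm wide; open, the fingers measure 114 mm over their backs; the gripper's body (76 mm by 85 mm) begins 54 mm behind the grasp point. The pads swing forward as they close: fully open they stand 13 mm farther back than shut.
Start: joints at [1.175, 0.276, 1.505, -0, 1.361, -0.121], TCP at [0.156, 0.553, 0.231] pointing down, gripper open.
Joint ranges: [-2.89, 2.89], [-0.75, 2.08], [0.22, 2.7], [-1.18, 4.32], [0.11, 2.71], [-2.7, 2.7]. Speed limits (rad/s): [2.57, 2.57, 3.14, 3.14, 3.14, 3.14].

### API

Orientations are given as a unit quaternion [w, x, y, z].
In Python, from rig import manip, imaging, workorder gives the robot as it stands.
- The arm moves only by the tool apply_moves, never from a script. Its argument "moves" is one flat list of numbers, 7 for each row, row after row: the finger opening in m, from 0 to 0.0854, then the shift along the tool's x, y, z in m, then the turn, a rotation vector about the tool's x, y, z in rad. In form: [jaw, tx, ty, tz, rx, ry, rz, jaw, tx, ty, tz, rx, ry, rz, ...]. A call has exactly 8 rows; each row shifts and turns the pose as measured when the row begins, along the tool's axes as they then stand; what a row does not reach is not made up. A row lasts 1/12 s, in which the tool goes at most 41.7 mm and 7.16 degrees, less where a joint would pass 70% of its speed; a pose out of reach is approached as far as the arm can. A call with a gripper value outside its range is refused whole. The fingers move at their own pace and stop on an object; "newtons" is the grip in N (left out, the last holds). Time passes only in rows, so rows that do not move let the fingers close, or fill a call up. It gives the time, the measured TCP pose, the force and the opening at its end, in the units of the state.
- manip.get_state(): the state, without advancing time (a new reading comes with each control period).
- imaging.get_image(name): name is "scene" or "top" or "wrist"; returns a dict with "image" (420x560x3 uint8, red, green, blue), "range_z" (420x560 float32, m along the optical axis (not along the pixel's ray), 0 where there is no reading), "fx", "fy", "cx", "cy" (pixels), "k1" (the pictures are not rectified: a ray, as slopes to the right and down, at radius r is drawn at 1 + k1 r^2 times it, then the intrinsics apply), "R" (3x3) and "t" (3): a world point X has camera coordinates R X + t. Camera axes: x right, y down, z forward; pixel columns grow to the right and rows downward; lengths in m; the calibration is good to about 2 mm. A picture is of the moment at which its call begins.
- workorder.sign_off(): hands the job in, once; it reports no verdict.
The state is a dict: "clock": time; "qpos": joint angles; "qd": joint speeds; "effort": joint torques, N m; "position": TCP position; "ee_rot": TCP orientation; "contact_force": force on the tool from outside, world axes, zero at the start; "moment": the same for the moment, N m; "width": finger opening in m.
Only numpy, scipy, OpenCV 4.12 (cv2) and the standard library are available. Lean on these libraries where they do the work, as an engineer would, in place of code of your own. Each camera call takes 0.05 s, during which the arm holds its last target.

### The job

The blue spool of line parked on the black tackle case's post is in the way of its lock: slide it up off the post and set it down gently, lying flat, in the empty yellow tray. Then take the orange key from the wooden key rest, push it fully home in the lock (the pins are sticky, so press firmly and wiggle it a little), turn it a quarter clockwise as far as it goes and finish while still gripping the key and holding it turned against its spring, so that I can lift the lid. Leave the other things on the bench where they are.

Things in the scene. Friction and masses are not known exactly. Their poses are not given: they have to be found in the camera images.
- case: Fixed black plastic tackle case, 160 mm (x) by 240 mm (y) by 65 mm high; origin at the centre of its underside, z up. In its flat lid (65 mm above the bench), on the case's own y axis, are the lock (30 mm from the middle towards -y) and an upright steel post (16 mm from the middle towards +y, 10 mm diameter, standing 40 mm above the lid, rounded top). Lock and post axes are 46 mm apart. It does not move.
- spool: Loose blue line spool with white flanges, 60 mm diameter, 30 mm high, centre hole 16 mm, about 90 g; origin at the centre of its underside, z along its axis. At the start it sits flat on the case's lid with the post through its hole, so it leaves no room for a gripper at the lock.
- spool_center (a point): Centre of the blue spool, half-way up (15 mm above its underside).
- tray_in (a point): Centre of the inner floor of the empty fixed yellow tray: 150 by 150 mm outside, 20 mm high, walls and floor 4 mm thick, so the inner floor is 142 by 142 mm and 4 mm above the bench. Axes along the tray's sides, z up.
- rest_slot (a point): Centre of the slot mouth on top of the fixed wooden key rest, a block 50 by 50 by 35 mm high. The slot (12 by 7 mm, 27 mm deep) runs along this point's x axis; the key stands in it, blade down, until taken straight up.
- key_bow (a point): Centre of the orange bow (head) of the loose key: a flat upright bow 26 mm wide (along x), 10 mm thick (along y, the way to pinch it) and 32 mm high, so its top is 16 mm above this point. Below the bow come a steel shoulder (17 by 10 mm, 6 mm high) and the steel blade, 24 mm long, 10 mm wide (x) by 5 mm thick (y), stepped narrower over its last 4 mm. Key axis z points up from blade to bow. The key works either way round (half turn about z). About 50 g, 62 mm long.
- key_shoulder (a point): Underside of the key's shoulder, on the key's axis, 22 mm below key_bow and 24 mm above the blade's tip. It meets the lock's brass face when the key is fully home.
- key: The loose orange key; origin at the blade's tip, axes as for key_bow.
- keyhole (a point): Centre of the keyway mouth on the face of the brass lock plug, which is 67 mm above the bench (2 mm above the lid), 33 mm diameter with its rim; a red mark sits on the rim at +x. The keyway goes straight down, 11.6 mm (along this point's x) by 6.5 mm (y), 28 mm deep, mouth flared 2 mm. Turns with the plug; z up. At the start its x axis is parallel to the case's x axis.
- lock (a joint): Turn of the lock plug, rad: 0 at rest, growing clockwise from above to a stop at 1.571. A spring turns it back when let go (0.10 N m at the stop). Two sticky sprung pins, 9 and 17 mm down the keyway, resist the key with some 4 to 10 N; yaw wiggles of 0.05 rad help. The key has 0.15 rad of play: the hand must turn 0.15 to 0.3 rad beyond a quarter to bring the plug to its stop.
- spare: Bystander: loose spool with green line and black flanges, 60 mm diameter, 30 mm high, lying flat on the bench beyond the case. Origin at the centre of its underside.
- tub: Bystander: loose clear tub with orange lid, 52 mm diameter, 55 mm high. Origin at the centre of its underside.
- hookbox: Bystander: loose flat red box with pale strips on top, 90 by 60 by 22 mm. Origin at the centre of its underside.
Mind the look-alikes: they are no part of the job. What is shaped like the spool but purple is not meant.

How it is judged:
On the way, in this order (a step that is already met when the one before it is completed fails the run):
1. the blue spool is off the post, lying flat in the yellow tray and let go (x of spool_center in the frame of tray_in between -0.06 and 0.06 m and y of spool_center in the frame of tray_in between -0.06 and 0.06 m and z of spool_center in the frame of tray_in below 0.019 m and angle between spool_center's own z axis and vertical below 0.1 rad and linear speed of spool below 0.05 m/s and contact force between the fingers and spool below 0.1 N), for 0.2 s.
2. the key is fully home in the lock before it is turned (z of key_shoulder in the frame of keyhole below 0.003 m and horizontal distance between key_shoulder and keyhole below 0.003 m and angle between key_shoulder's own z axis and vertical below 0.12 rad and value of joint lock below 0.25 rad), for 0.1 s.
At the end, for the whole second after the job is handed in: Lock turned 1.3 rad or more and held through the last second by fingers pressing the key (over 1 N); key shoulder within 3 mm of the keyhole (height and sideways), key upright within 0.12 rad; blue spool at rest, flat within 0.1 rad, on the yellow tray's floor, let go (all of step 1 and z of key_shoulder in the frame of keyhole below 0.003 m and horizontal distance between key_shoulder and keyhole below 0.003 m and angle between key_shoulder's own z axis and vertical below 0.12 rad and value of joint lock above 1.3 rad and contact force between the fingers and key above 1 N); the arm keeps its last pose, push and grip.
It fails at once if the green spool is pushed away (over 30 mm) or tipped over (distance of spare from where it was at the start of the episode above 0.03 m or angle between spare's own z axis and vertical above 0.5 rad).
It fails at once if the clear tub is pushed away (over 30 mm) or tipped over (distance of tub from where it was at the start of the episode above 0.03 m or angle between tub's own z axis and vertical above 0.5 rad).
It fails at once if the red box is pushed away (over 30 mm) or tipped over (distance of hookbox from where it was at the start of the episode above 0.03 m or angle between hookbox's own z axis and vertical above 0.5 rad).
It fails at once if the blue spool is dropped or thrown (moves over 0.7 m/s out of the grip) (linear speed of spool above 0.7 m/s and contact force between the fingers and spool below 0.1 N).
It also fails if it takes over 67 s, if anything falls off the work surface, if the arm or the gripper's body presses on something with over 40 N, if the wrist force passes 120 N, or if a joint passes its speed limit or range.

## Working session

There is one attempt and no reset: what is moved stays moved. The work goes in short steps, Python scripts to look and compute and a tool call to move; the robot and the scene stay as the last step left them, time stands still between calls to the robot, and variables do not carry over. Pictures are saved under pics/ and viewed, and the job is handed in when it is done.

Besides the shell and the picture viewer there is one more tool, called after ">>>" as a command line: name --argument value ..., lists and objects as JSON in quotes. apply_moves: Moves the arm, as the interface text tells. Its arguments: {"type":"object","properties":{"moves":{"type":"array"},"newtons":{"type":"number"}},"required":["moves"]}

```bash
mkdir -p pics; cat > h.py <<'E'
import numpy as np, cv2
from rig import manip, imaging, workorder
def shot(n,f):
    d=imaging.get_image(n); cv2.imwrite(f'pics/{f}.png',d['image'][:,:,::-1]); 
    np.savez(f'pics/{f}.npz',**{k:np.asarray(v) for k,v in d.items()}); return d
def load(f): return dict(np.load(f'pics/{f}.npz'))
def ray(d,uv):
    uv=np.atleast_2d(np.asarray(uv,float)); x=(uv[:,0]-d['cx'])/d['fx']; y=(uv[:,1]-d['cy'])/d['fy']
    u=np.stack([x,y],1); r0=u.copy()
    for _ in range(20): r0=u/(1+d['k1']*(r0**2).sum(1,keepdims=True))
    c=np.c_[r0,np.ones(len(r0))]; R=d['R'];t=d['t']
    return -R.T@t, c@R
def onplane(d,uv,z):
    o,v=ray(d,uv); return o+v*((z-o[2])/v[:,2])[:,None]
def proj(d,X):
    c=np.atleast_2d(X)@d['R'].T+d['t']; s=c[:,:2]/c[:,2:]; s=s*(1+d['k1']*(s**2).sum(1,keepdims=True))
    return s*[d['fx'],d['fy']]+[d['cx'],d['cy']]
E
python3 - <<'E'
from h import *
print(manip.get_state(), manip.pinch_z)
for n in ['scene','top','wrist']:
    d=shot(n,n+'0'); print(n,d['fx'],d['k1'],-d['R'].T@d['t'])
E
```

```text
{'clock': 0.0, 'qpos': array([ 1.17503062e+00,  2.76615496e-01,  1.50616220e+00, -1.13205234e-05,
        1.36067694e+00, -1.21018993e-01]), 'qd': array([-0.00107305,  0.00022872, -0.0006796 ,  0.0015737 , -0.00067511,
       -0.0002023 ]), 'effort': array([ 1.04969176e-04, -4.16781557e+01, -2.45806521e+01,  5.22941482e-04,
        1.12207088e-02, -1.89099484e-05]), 'position': array([0.15581165, 0.55293239, 0.23041643]), 'ee_rot': array([-2.32541357e-04,  1.36940456e-01,  9.90578843e-01, -9.01495667e-04]), 'contact_force': array([0.71548431, 0.48223583, 0.32466789]), 'moment': array([ 0.01886896, -0.0025089 ,  0.00914883]), 'width': 0.08561133201244638} 0.0187
scene 512.4444699986857 0.009956296864825926 [ 1.09994039 -0.70593099  0.76990831]
top 499.63297144222884 -0.05230000233023995 [ 4.69876150e-01 -5.85576451e-04  1.11830949e+00]
wrist 306.4055674352824 -5.893401179768665e-05 [0.07594487 0.57579827 0.37336397]
```

View pics/scene0.png

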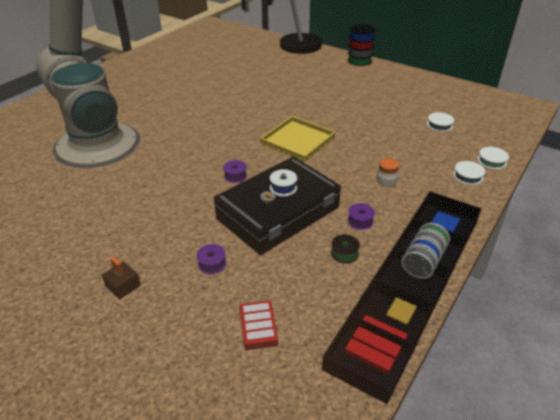

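View pics/top0.png

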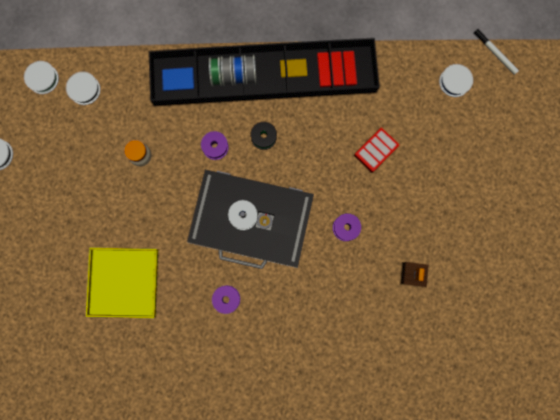

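View pics/wrist0.png

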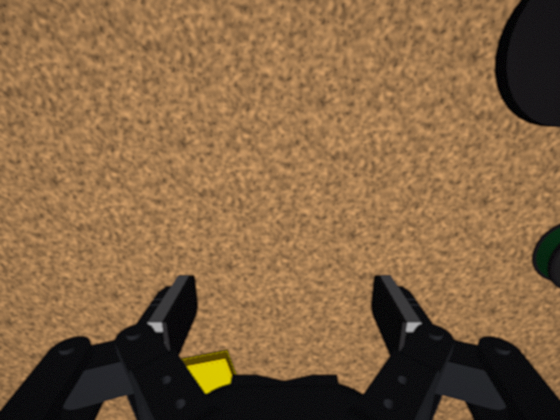

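The top view shows the blue spool's white top flange at (243,215), the lock at (264,221), the tray at (123,283) and the key rest at (414,274), with the orange bow at (421,274). Next I'll measure these.

```bash
cat > m1.py <<'E'
from h import *
d=load('top0'); im=d['image']; hsv=cv2.cvtColor(im,cv2.COLOR_RGB2HSV)
def comp(mask,box):
    m=np.zeros_like(mask); x0,y0,x1,y1=box; m[y0:y1,x0:x1]=mask[y0:y1,x0:x1]
    c=max(cv2.findContours(m,cv2.RETR_EXTERNAL,cv2.CHAIN_APPROX_NONE)[0],key=cv2.contourArea); return c[:,0,:]
def st(name,c,z):
    P=onplane(d,c,z)[:,:2]; (cx,cy),(w,h),a=cv2.minAreaRect((P*1000).astype(np.float32))
    (ex,ey),r=cv2.minEnclosingCircle((P*1000).astype(np.float32))
    M=cv2.moments((P*1e4).astype(np.float32)); print(name,'rect c',round(cx,1),round(cy,1),'wh',round(w,1),round(h,1),'ang',round(a,1),'| cen',round(M['m10']/M['m00']/10,1),round(M['m01']/M['m00']/10,1),'circ',round(ex,1),round(ey,1),round(r,1))
H,S,V=cv2.split(hsv)
st('spooltop',comp(((S<60)&(V>130)).astype(np.uint8),(220,190,257,245)),0.095)
st('tray',comp(((H>22)&(H<35)&(S>150)&(V>100)).astype(np.uint8),(70,230,180,340)),0.020)
st('case',comp((V<75).astype(np.uint8),(180,165,320,272)),0.065)
st('rest',comp((V<90).astype(np.uint8),(395,255,435,295)),0.035)
st('bow',comp(((H<15)&(S>170)&(V>150)).astype(np.uint8),(405,260,435,290)),0.059)
print(np.median(d['range_z'][210:222,238:249]),d['range_z'][270:280,421],d['range_z'][260,300])
e=cv2.resize(im[190:250,220:310],None,fx=8,fy=8,interpolation=cv2.INTER_CUBIC); cv2.imwrite('pics/z1.png',e[:,:,::-1])
e=cv2.resize(im[250:300,390:440],None,fx=10,fy=10,interpolation=cv2.INTER_CUBIC); cv2.imwrite('pics/z2.png',e[:,:,::-1])
e=cv2.resize(load('scene0')['image'][150:240,210:350],None,fx=5,fy=5,interpolation=cv2.INTER_CUBIC); cv2.imwrite('pics/z3.png',e[:,:,::-1])
E
python3 m1.py
```

```text
spooltop rect c 587.3 50.7 wh 58.7 58.3 ang 43.8 | cen 587.0 50.7 circ 587.1 50.7 30.3
tray rect c 453.7 321.3 wh 154.0 152.1 ang 87.7 | cen 453.8 322.2 circ 454.1 322.4 105.6
case rect c 583.8 35.6 wh 238.7 159.8 ang 75.6 | cen 584.1 35.8 circ 584.3 36.2 141.0
rest rect c 455.2 -313.7 wh 59.1 49.2 ang 81.2 | cen 455.2 -314.0 circ 455.3 -313.8 35.8Traceback (most recent call last):
  File "m1.py", line 15, in <module>
    st('bow',comp(((H<15)&(S>170)&(V>150)).astype(np.uint8),(405,260,435,290)),0.059)
             ~~~~^^^^^^^^^^^^^^^^^^^^^^^^^^^^^^^^^^^^^^^^^^^^^^^^^^^^^^^^^^^^^
  File "m1.py", line 5, in comp
    c=max(cv2.findContours(m,cv2.RETR_EXTERNAL,cv2.CHAIN_APPROX_NONE)[0],key=cv2.contourArea); return c[:,0,:]
ValueError: max() iterable argument is empty
```

```bash
sed -i 's/(V>150)).astype(np.uint8),(405/(V>100)).astype(np.uint8),(405/' m1.py; python3 m1.py; python3 -c "
from h import *
d=load('top0');hsv=cv2.cvtColor(d['image'],cv2.COLOR_RGB2HSV);print(hsv[266:284:3,414:430:2])"
```

```text
spooltop rect c 587.3 50.7 wh 58.7 58.3 ang 43.8 | cen 587.0 50.7 circ 587.1 50.7 30.3
tray rect c 453.7 321.3 wh 154.0 152.1 ang 87.7 | cen 453.8 322.2 circ 454.1 322.4 105.6
case rect c 583.8 35.6 wh 238.7 159.8 ang 75.6 | cen 584.1 35.8 circ 584.3 36.2 141.0
rest rect c 455.2 -313.7 wh 59.1 49.2 ang 81.2 | cen 455.2 -314.0 circ 455.3 -313.8 35.8
[[[ 12 182  59]
  [ 12 190  59]
  [ 12 183  60]
  [ 12 189  62]
  [ 12 180  61]
  [ 12 181  62]
  [ 12 177  62]
  [ 15 150  90]]

 [[ 12 179  57]
  [ 14 246  54]
  [ 13 255  67]
  [ 18 255 149]
  [ 17 255 165]
  [ 15 238 102]
  [ 11 176  61]
  [ 15 148 107]]

 [[  9  99  54]
  [ 11 194  54]
  [ 13 255  76]
  [ 17 255 168]
  [ 17 255 177]
  [ 14 235 102]
  [ 12 182  59]
  [ 16 146 115]]

 [[ 10 120  49]
  [ 12 225  51]
  [ 15 255  79]
  [ 17 255 174]
  [ 16 255 173]
  [ 14 232  90]
  [ 13 178  63]
  [ 17 145 121]]

 [[ 12 150  56]
  [ 12 245  51]
  [ 16 255  89]
  [ 17 255 175]
  [ 16 255 169]
  [ 13 213  72]
  [ 14 177  65]
  [ 16 140 129]]

 [[ 12 184  54]
  [ 11 192  53]
  [ 13 204  60]
  [ 15 223  79]
  [ 14 227  82]
  [ 11 188  57]
  [ 13 166  66]
  [ 17 143 116]]]Traceback (most recent call last):
  File "m1.py", line 15, in <module>
    st('bow',comp(((H<15)&(S>170)&(V>100)).astype(np.uint8),(405,260,435,290)),0.059)
    ~~^^^^^^^^^^^^^^^^^^^^^^^^^^^^^^^^^^^^^^^^^^^^^^^^^^^^^^^^^^^^^^^^^^^^^^^^^^^^^^^
  File "m1.py", line 9, in st
    M=cv2.moments((P*1e4).astype(np.float32)); print(name,'rect c',round(cx,1),round(cy,1),'wh',round(w,1),round(h,1),'ang',round(a,1),'| cen',round(M['m10']/M['m00']/10,1),round(M['m01']/M['m00']/10,1),'circ',round(ex,1),round(ey,1),round(r,1))
                                                                                                                                                     ~~~~~~~~^~~~~~~~~
ZeroDivisionError: float division by zero
```

```bash
sleep 0; ls pics
```

```text
scene0.npz
scene0.png
top0.npz
top0.png
wrist0.npz
wrist0.png
```

```bash
sed -i 's/(H<15)&(S>170)&(V>100)/(H<20)\&(S>220)\&(V>100)/; s/,0.059)/,0.073)/' m1.py; python3 m1.py
```

```text
spooltop rect c 587.3 50.7 wh 58.7 58.3 ang 43.8 | cen 587.0 50.7 circ 587.1 50.7 30.3
tray rect c 453.7 321.3 wh 154.0 152.1 ang 87.7 | cen 453.8 322.2 circ 454.1 322.4 105.6
case rect c 583.8 35.6 wh 238.7 159.8 ang 75.6 | cen 584.1 35.8 circ 584.3 36.2 141.0
rest rect c 455.2 -313.7 wh 59.1 49.2 ang 81.2 | cen 455.2 -314.0 circ 455.3 -313.8 35.8
bow rect c 455.2 -319.7 wh 10.6 25.2 ang 86.6 | cen 455.9 -319.0 circ 455.3 -318.6 13.3
1.0283777 [1.040932  1.0394768 1.0378548 1.0396758 1.0392206 1.0392207 1.0436541
 1.0388811 1.0398444 1.0365541] 1.1115452
```

View pics/z1.png

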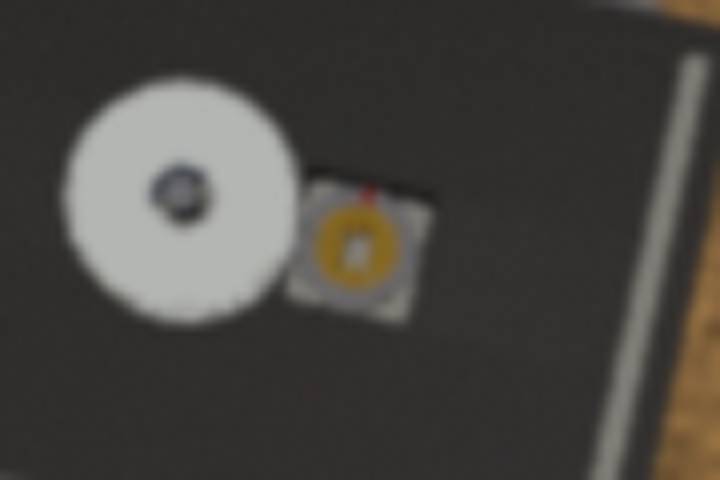

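View pics/z2.png

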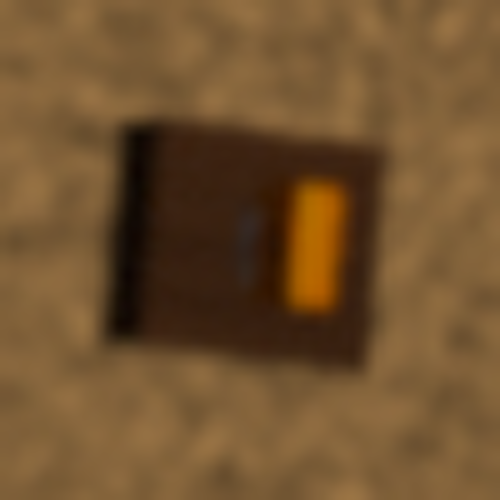

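View pics/z3.png

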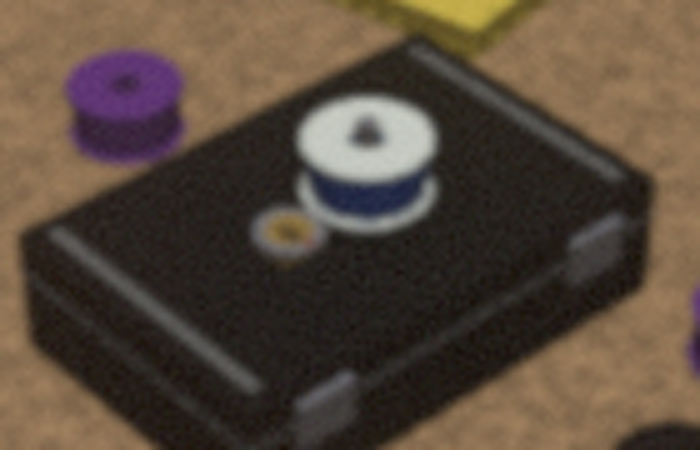

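The spool stands at (0.587,0.051) and the lock is toward −y of it, so I'll pinch along the case's x axis, with the tool's y at about −14°.

```bash
cat > plan.py <<'E'
import sys
from h import *
from scipy.spatial.transform import Rotation as Ro, Slerp
def tgtR(A):
    a=np.radians(A); y=np.array([np.cos(a),np.sin(a),0]); z=np.array([0,0,-1.]); x=np.cross(y,z)
    return Ro.from_matrix(np.stack([x,y,z],1))
def cur():
    s=manip.get_state(); q=s['ee_rot']; return s,np.array(s['position']),Ro.from_quat([q[1],q[2],q[3],q[0]])
def plan(p,A,n,jaw,total=8,vmax=0.0417):
    s,p0,R0=cur(); R1=tgtR(A); m=(R0.inv()*R1).magnitude()
    print('need dist',np.linalg.norm(p-p0).round(4),'rot deg',np.degrees(m).round(2),'n',n)
    sl=Slerp([0,1],Ro.concatenate([R0,R1])); out=[]
    for i in range(total):
        a=min(i/n,1);b=min((i+1)/n,1)
        Ra,Rb=sl([a,b]); t=Ra.inv().apply((np.array(p)-p0)*(b-a)); r=(Ra.inv()*Rb).as_rotvec()
        out.append([jaw]+[round(float(v),4) +0.0 for v in t]+[round(float(v),3)+0.0 for v in r])
    for o in out: print(','.join('%g'%v for v in o)+',')
if __name__=='__main__':
    a=[float(v) for v in sys.argv[1:]]
    s,p,R=cur(); y=R.as_matrix()[:,1]
    print('clk',s['clock'].__round__(2),'pos',p.round(4),'A',np.degrees(np.arctan2(y[1],y[0])).round(2),'tilt',np.degrees(np.arccos(-R.as_matrix()[2,2])).round(2),'F',np.round(s['contact_force'],1),'w',round(s['width'],4),'q6',round(s['qpos'][5],2))
    if len(a)>=4: plan(np.array(a[:3]),a[3],a[4],a[5])
E
python3 plan.py 0.587 0.0507 0.2 -14.4 17 0.085
python3 -c "
from h import *
print(onplane(load('top0'),[[264.75,221.1]],.067))"
```

```text
clk 0.15 pos [0.1559 0.5531 0.2306] A 74.25 tilt 0.08 F [-1.2  0.   0.2] w 0.0855 q6 -0.12
need dist 0.6627 rot deg 88.65 n 17.0
0.085,-0.0324,-0.0216,0.0018,0,0,0.091,
0.085,-0.0343,-0.0185,0.0018,0,0,0.091,
0.085,-0.0358,-0.0153,0.0018,0,0,0.091,
0.085,-0.037,-0.012,0.0018,0,0,0.091,
0.085,-0.038,-0.0086,0.0018,0,0,0.091,
0.085,-0.0386,-0.0051,0.0018,0,0,0.091,
0.085,-0.0389,-0.0016,0.0018,0,0,0.091,
0.085,-0.0389,0.002,0.0018,0,0,0.091,
[[0.57521352 0.00535091 0.067     ]]
```

>>> apply_moves --moves '[0.085,-0.0324,-0.0216,0.0018,0,0,0.091,0.085,-0.0343,-0.0185,0.0018,0,0,0.091,0.085,-0.0358,-0.0153,0.0018,0,0,0.091,0.085,-0.037,-0.012,0.0018,0,0,0.091,0.085,-0.038,-0.0086,0.0018,0,0,0.091,0.085,-0.0386,-0.0051,0.0018,0,0,0.091,0.085,-0.0389,-0.0016,0.0018,0,0,0.091,0.085,-0.0389,0.002,0.0018,0,0,0.091]'

```text
clock: 0.82
position: [0.358, 0.3121, 0.2121]
ee_rot: [-0.002, 0.489, 0.873, -0.0]
contact_force: [0.6, 0.7, -0.5]
width: 0.0851
```

```bash
python3 plan.py 0.587 0.0507 0.19 -14.4 10.5 0.085
```

```text
clk 0.82 pos [0.358  0.3121 0.2121] A 31.5 tilt 0.25 F [ 0.6  0.7 -0.5] w 0.0851 q6 0.02
need dist 0.3482 rot deg 45.9 n 10.5
0.085,-0.0326,0.0056,0.002,0,0,0.076,
0.085,-0.0321,0.0081,0.002,0,0,0.076,
0.085,-0.0314,0.0105,0.002,0,0,0.076,
0.085,-0.0305,0.0129,0.002,0,0,0.076,
0.085,-0.0294,0.0151,0.002,0,0,0.076,
0.085,-0.0282,0.0173,0.002,0,0,0.076,
0.085,-0.0268,0.0194,0.002,0,0,0.076,
0.085,-0.0252,0.0214,0.0021,0,0,0.076,
```

>>> apply_moves --moves '[0.085,-0.0326,0.0056,0.002,0,0,0.08,0.085,-0.0321,0.0081,0.002,0,0,0.08,0.085,-0.0314,0.0105,0.002,0,0,0.08,0.085,-0.0305,0.0129,0.002,0,0,0.08,0.085,-0.0294,0.0151,0.002,0,0,0.08,0.085,-0.0282,0.0173,0.002,0,0,0.08,0.085,-0.0268,0.0194,0.002,0,0,0.08,0.085,-0.0252,0.0214,0.0021,0,0,0.08]'

```text
clock: 1.48
position: [0.5323, 0.0944, 0.1931]
ee_rot: [-0.002, 0.751, 0.661, -0.001]
contact_force: [-0.5, 0.2, -0.2]
width: 0.0851
```

```bash
python3 plan.py 0.587 0.0507 0.16 -14.4 6 0.085
```

```text
clk 1.48 pos [0.5323 0.0944 0.1931] A -7.27 tilt 0.33 F [-0.5  0.2 -0.2] w 0.0851 q6 0.17
need dist 0.0774 rot deg 7.13 n 6.0
0.085,-0.0061,0.01,0.0055,-0.001,0,0.021,
0.085,-0.0059,0.0101,0.0055,-0.001,0,0.021,
0.085,-0.0056,0.0102,0.0055,-0.001,0,0.021,
0.085,-0.0054,0.0103,0.0055,-0.001,0,0.021,
0.085,-0.0052,0.0104,0.0055,-0.001,0,0.021,
0.085,-0.005,0.0105,0.0055,-0.001,0,0.021,
0.085,0,0,0,0,0,0,
0.085,0,0,0,0,0,0,
```

>>> apply_moves --moves '[0.085,-0.0061,0.01,0.0055,-0.001,0,0.021,0.085,-0.0059,0.0101,0.0055,-0.001,0,0.021,0.085,-0.0056,0.0102,0.0055,-0.001,0,0.021,0.085,-0.0054,0.0103,0.0055,-0.001,0,0.021,0.085,-0.0052,0.0104,0.0055,-0.001,0,0.021,0.085,-0.005,0.0105,0.0055,-0.001,0,0.021,0.085,0,0,0,0,0,0,0.085,0,0,0,0,0,0]'

```text
clock: 2.15
position: [0.5926, 0.044, 0.1542]
ee_rot: [-0.001, 0.795, 0.606, -0.001]
contact_force: [0.2, -0.2, 0.4]
width: 0.0852
```

```bash
python3 plan.py 0.587 0.0507 0.09 -14.4 6 0.085; python3 -c "
from h import *
shot('wrist','w1')"
```

```text
clk 2.15 pos [0.5926 0.044  0.1542] A -15.36 tilt 0.13 F [ 0.2 -0.2  0.4] w 0.0852 q6 0.23
need dist 0.0648 rot deg 0.97 n 6.0
0.085,0.0008,-0.0012,0.0107,0,0,-0.003,
0.085,0.0008,-0.0012,0.0107,0,0,-0.003,
0.085,0.0008,-0.0012,0.0107,0,0,-0.003,
0.085,0.0008,-0.0012,0.0107,0,0,-0.003,
0.085,0.0009,-0.0012,0.0107,0,0,-0.003,
0.085,0.0009,-0.0012,0.0107,0,0,-0.003,
0.085,0,0,0,0,0,0,
0.085,0,0,0,0,0,0,
```

View pics/w1.png

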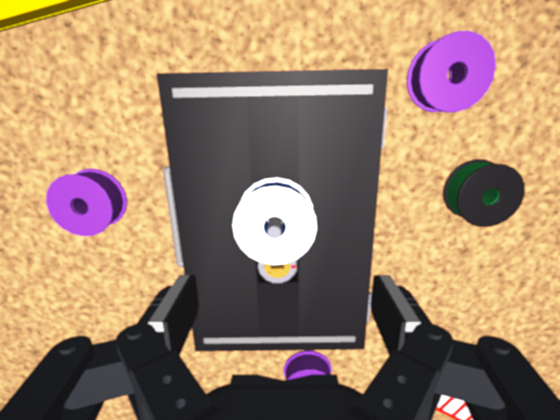

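The wrist picture shows the flange centred at (275,222), between the jaws laterally. I'll cross-check its position and the lock's, at about (277,268), in this view.

```bash
python3 - <<'E'
from h import *
d=load('w1'); hsv=cv2.cvtColor(d['image'],cv2.COLOR_RGB2HSV)
m=((hsv[...,1]<40)&(hsv[...,2]>200)).astype(np.uint8); m[:170]=0;m[270:]=0;m[:,:220]=0;m[:,330:]=0
c=max(cv2.findContours(m,0,1)[0],key=cv2.contourArea)[:,0]
(x,y),r=cv2.minEnclosingCircle((onplane(d,c,.095)[:,:2]*1000).astype(np.float32)); print(x,y,r)
print(onplane(d,[[277,268]],.067))
E
```

```text
586.7868041992188 51.50840759277344 35.44877243041992
[[0.57556975 0.00428921 0.067     ]]
```

>>> apply_moves --moves '[0.085,0.0008,-0.0012,0.0105,0,0,-0.003,0.085,0.0008,-0.0012,0.0105,0,0,-0.003,0.085,0.0008,-0.0012,0.0105,0,0,-0.003,0.085,0.0008,-0.0012,0.0105,0,0,-0.003,0.085,0.0008,-0.0012,0.0105,0,0,-0.003,0.085,0.0008,-0.0012,0.009,0,0,-0.003,0.085,0,0,0.0,0,0,0,0.085,0,0,0,0,0,0]'

```text
clock: 2.87
position: [0.5818, 0.0552, 0.0874]
ee_rot: [-0.002, 0.787, 0.616, -0.001]
contact_force: [-0.0, -0.0, 0.3]
width: 0.0851
```

```bash
python3 plan.py 0.587 0.0507 0.07 -14.4 5 0.085
```

```text
clk 2.87 pos [0.5818 0.0552 0.0874] A -13.9 tilt 0.25 F [-0.  -0.   0.3] w 0.0851 q6 0.22
need dist 0.0187 rot deg 0.55 n 5.0
0.085,-0.0006,0.0012,0.0035,-0.001,0,0.002,
0.085,-0.0006,0.0012,0.0035,-0.001,0,0.002,
0.085,-0.0006,0.0012,0.0035,-0.001,0,0.002,
0.085,-0.0006,0.0012,0.0035,-0.001,0,0.002,
0.085,-0.0006,0.0012,0.0035,-0.001,0,0.002,
0.085,0,0,0,0,0,0,
0.085,0,0,0,0,0,0,
0.085,0,0,0,0,0,0,
```

>>> apply_moves --moves '[0.085,-0.0006,0.0012,0.0035,0,0,0.002,0.085,-0.0006,0.0012,0.0035,0,0,0.002,0.085,-0.0006,0.0012,0.0035,0,0,0.002,0.085,0,0,0.002,0,0,0,0.085,0,0,0.001,0,0,0,0.085,0,0,0,0,0,0,0.085,0,0,0,0,0,0,0.085,0,0,0,0,0,0]'

```text
clock: 3.53
position: [0.5868, 0.0522, 0.0743]
ee_rot: [-0.0, 0.79, 0.614, 0.0]
contact_force: [0.4, -0.3, 0.6]
width: 0.0851
```

```bash
python3 plan.py 0.587 0.0507 0.068 -14.4 3 0.085
```

```text
clk 3.53 pos [0.5868 0.0522 0.0743] A -14.28 tilt 0.06 F [ 0.4 -0.3  0.6] w 0.0851 q6 0.22
need dist 0.0064 rot deg 0.13 n 3.0
0.085,-0.0005,0.0002,0.0021,0,0,0.001,
0.085,-0.0005,0.0002,0.0021,0,0,0.001,
0.085,-0.0005,0.0002,0.0021,0,0,0.001,
0.085,0,0,0,0,0,0,
0.085,0,0,0,0,0,0,
0.085,0,0,0,0,0,0,
0.085,0,0,0,0,0,0,
0.085,0,0,0,0,0,0,
```

>>> apply_moves --moves '[0.085,-0.0005,0,0.0025,0,0,0,0.085,-0.0005,0,0.002,0,0,0,0.085,0,0,0.001,0,0,0,0.056,0,0,0,0,0,0,0.056,0,0,0,0,0,0,0.056,0,0,0,0,0,0,0.056,0,0,0,0,0,0,0.056,0,0,0,0,0,0]' --newtons 35

```text
clock: 4.2
position: [0.5869, 0.0512, 0.0691]
ee_rot: [0.0, 0.79, 0.614, 0.001]
contact_force: [0.3, -0.6, -0.8]
width: 0.0583
```

```bash
python3 plan.py;python3 -c "
from h import *
shot('scene','s2')
d=load('s2')['image'][130:260,180:370];cv2.imwrite('pics/s2z.png',cv2.resize(d,None,fx=4,fy=4)[:,:,::-1])"
```

```text
clk 4.2 pos [0.5869 0.0512 0.0691] A -14.29 tilt 0.1 F [ 0.3 -0.6 -0.8] w 0.0583 q6 0.22
```

View pics/s2z.png

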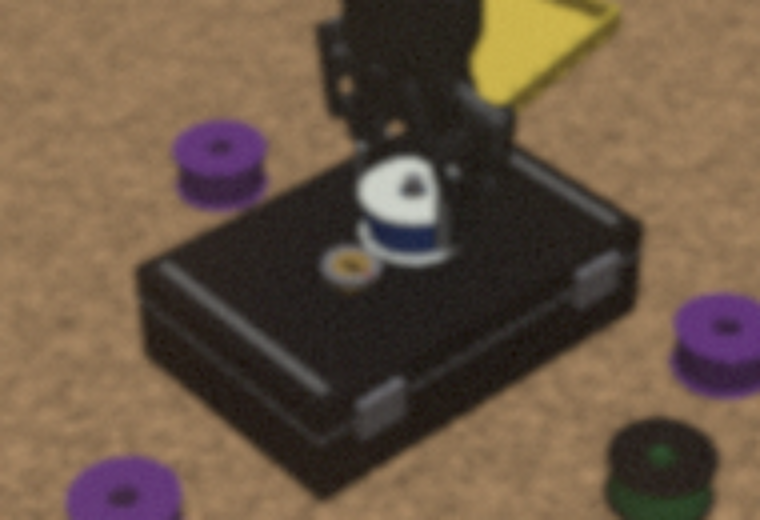

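The fingers hold the spool's flanges, at a width of 58 mm. Now I'll lift it straight up.

>>> apply_moves --moves '[0.05,0,0,-0.004,0,0,0,0.05,0,0,-0.008,0,0,0,0.05,0,0,-0.012,0,0,0,0.05,0,0,-0.014,0,0,0,0.05,0,0,-0.014,0,0,0,0.05,0,0,-0.012,0,0,0,0.05,0,0,-0.006,0,0,0,0.05,0,0,0,0,0,0]' --newtons 35

```text
clock: 4.92
position: [0.5862, 0.0511, 0.1443]
ee_rot: [-0.0, 0.79, 0.614, 0.0]
contact_force: [0.6, 0.5, -0.7]
width: 0.0583
```

```bash
python3 plan.py 0.4540 0.3218 0.145 25 13 0.05;python3 -c "
from h import *
shot('scene','s3')
d=load('s3')['image'][100:240,180:370];cv2.imwrite('pics/s3z.png',cv2.resize(d,None,fx=4,fy=4)[:,:,::-1])"
```

```text
clk 4.92 pos [0.5862 0.0511 0.1443] A -14.28 tilt 0.06 F [ 0.6  0.5 -0.7] w 0.0583 q6 0.22
need dist 0.3013 rot deg 39.28 n 13.0
0.05,0.0177,-0.015,0,0,0,-0.053,
0.05,0.0184,-0.014,0,0,0,-0.053,
0.05,0.0192,-0.013,0,0,0,-0.053,
0.05,0.0198,-0.012,0,0,0,-0.053,
0.05,0.0204,-0.011,0,0,0,-0.053,
0.05,0.021,-0.0099,0,0,0,-0.053,
0.05,0.0215,-0.0087,0,0,0,-0.053,
0.05,0.0219,-0.0076,0,0,0,-0.053,
```

View pics/s3z.png

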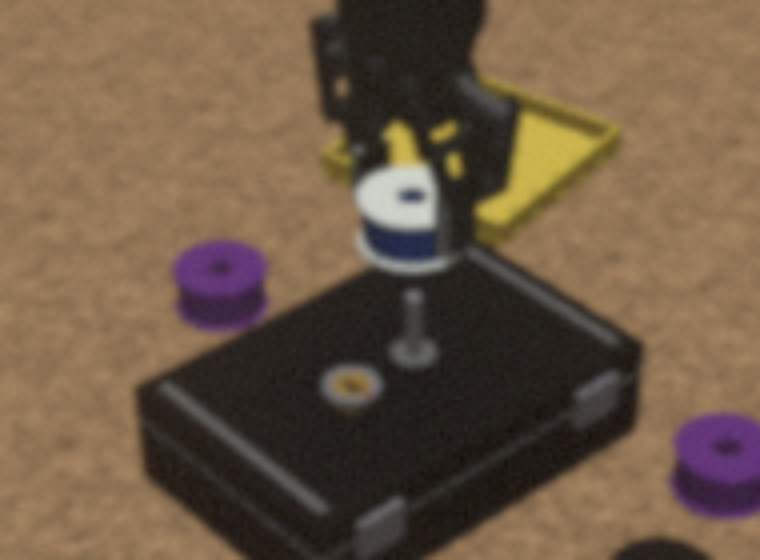

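The spool is up, level and clear of the post. Next I'll carry it to the tray.

>>> apply_moves --moves '[0.05,0.0177,-0.015,0,0,0,-0.05,0.05,0.0184,-0.014,0,0,0,-0.05,0.05,0.0192,-0.013,0,0,0,-0.05,0.05,0.0198,-0.012,0,0,0,-0.05,0.05,0.0204,-0.011,0,0,0,-0.05,0.05,0.021,-0.0099,0,0,0,-0.05,0.05,0.0215,-0.0087,0,0,0,-0.05,0.05,0.0219,-0.0076,0,0,0,-0.05]'

```text
clock: 5.63
position: [0.5017, 0.219, 0.1381]
ee_rot: [-0.002, 0.648, 0.762, -0.004]
contact_force: [-0.1, -0.2, -0.6]
width: 0.0578
```

```bash
python3 plan.py 0.4540 0.3218 0.12 25 6 0.05
```

```text
clk 5.63 pos [0.5017 0.219  0.1381] A 9.21 tilt 0.46 F [-0.1 -0.2 -0.6] w 0.0578 q6 0.12
need dist 0.1148 rot deg 15.79 n 6.0
0.05,0.0182,-0.0051,0.003,-0.001,0,-0.046,
0.05,0.0184,-0.0043,0.003,-0.001,0,-0.046,
0.05,0.0186,-0.0034,0.003,-0.001,0,-0.046,
0.05,0.0187,-0.0026,0.003,-0.001,0,-0.046,
0.05,0.0188,-0.0017,0.003,-0.001,0,-0.046,
0.05,0.0189,-0.0008,0.003,-0.001,0,-0.046,
0.05,0,0,0,0,0,0,
0.05,0,0,0,0,0,0,
```

>>> apply_moves --moves '[0.05,0.018,-0.0045,0.0035,-0.001,0,-0.046,0.05,0.018,-0.004,0.004,-0.001,0,-0.046,0.05,0.018,-0.003,0.005,-0.001,0,-0.046,0.05,0.018,-0.002,0.005,-0.001,0,-0.046,0.05,0.015,-0.001,0.005,-0.001,0,-0.03,0.05,0.007,0,0.005,0,0,-0.02,0.05,0,0,0.003,0,0,0,0.05,0,0,0,0,0,0]'

```text
clock: 6.3
position: [0.4539, 0.3124, 0.1004]
ee_rot: [-0.004, 0.547, 0.837, -0.006]
contact_force: [0.5, 0.3, -1.3]
width: 0.0582
```

```bash
python3 plan.py 0.4540 0.3218 0.03 25 6 0.05;python3 -c "
from h import *
shot('scene','s4')
d=load('s4')['image'][50:190,220:410];cv2.imwrite('pics/s4z.png',cv2.resize(d,None,fx=4,fy=4)[:,:,::-1])"
```

```text
clk 6.3 pos [0.4539 0.3124 0.1004] A 23.72 tilt 0.81 F [ 0.5  0.3 -1.3] w 0.0582 q6 0.06
need dist 0.0711 rot deg 1.52 n 6.0
0.05,0.0014,0.0008,0.0117,-0.002,0,-0.004,
0.05,0.0014,0.0008,0.0117,-0.002,0,-0.004,
0.05,0.0014,0.0008,0.0117,-0.002,0,-0.004,
0.05,0.0014,0.0007,0.0117,-0.002,0,-0.004,
0.05,0.0014,0.0007,0.0117,-0.002,0,-0.004,
0.05,0.0014,0.0007,0.0117,-0.002,0,-0.004,
0.05,0,0,0,0,0,0,
0.05,0,0,0,0,0,0,
```

View pics/s4z.png

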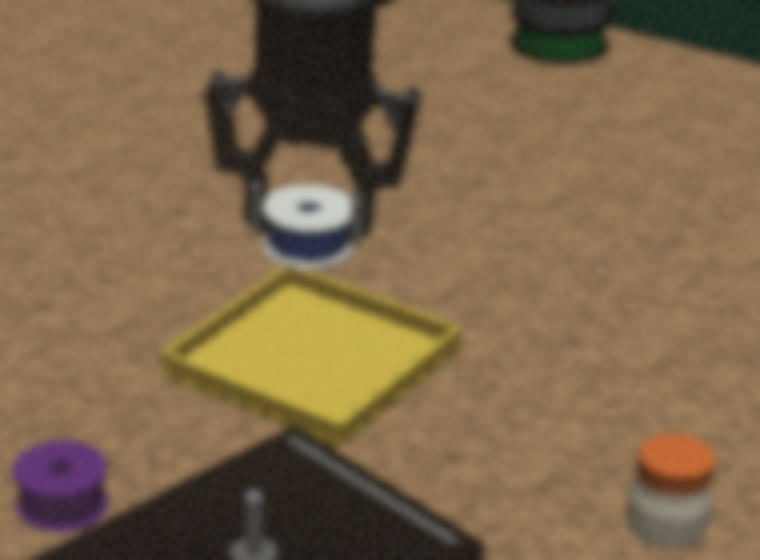

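>>> apply_moves --moves '[0.05,0.0014,0.0008,0.012,-0.002,0,-0.004,0.05,0.0014,0.0008,0.012,-0.002,0,-0.004,0.05,0.0014,0.0008,0.012,-0.002,0,-0.004,0.05,0.0014,0.0008,0.012,-0.002,0,-0.004,0.05,0.0014,0.0008,0.01,-0.002,0,-0.004,0.05,0,0,0.005,0,0,0,0.05,0,0,0.002,0,0,0,0.05,0,0,0,0,0,0]'

```text
clock: 7.02
position: [0.4613, 0.3142, 0.0353]
ee_rot: [0.002, 0.543, 0.84, 0.0]
contact_force: [-0.1, 0.0, -1.0]
width: 0.0582
```

```bash
python3 plan.py 0.4540 0.3218 0.009 25 6 0.05
```

```text
clk 7.02 pos [0.4613 0.3142 0.0353] A 24.25 tilt 0.19 F [-0.1  0.  -1. ] w 0.0582 q6 0.05
need dist 0.0283 rot deg 0.78 n 6.0
0.05,0.0017,-0.0006,0.0044,0,0,-0.002,
0.05,0.0017,-0.0006,0.0044,0,0,-0.002,
0.05,0.0017,-0.0006,0.0044,0,0,-0.002,
0.05,0.0017,-0.0006,0.0044,0,0,-0.002,
0.05,0.0017,-0.0006,0.0044,0,0,-0.002,
0.05,0.0017,-0.0006,0.0044,0,0,-0.002,
0.05,0,0,0,0,0,0,
0.05,0,0,0,0,0,0,
```

>>> apply_moves --moves '[0.05,0.0017,0,0.0045,0,0,0,0.05,0.0017,0,0.0045,0,0,0,0.05,0.0017,0,0.004,0,0,0,0.05,0.001,0,0.003,0,0,0,0.05,0,0,0.0025,0,0,0,0.05,0,0,0.002,0,0,0,0.05,0,0,0.001,0,0,0,0.05,0,0,0,0,0,0]'

```text
clock: 7.68
position: [0.4605, 0.3206, 0.0139]
ee_rot: [0.003, 0.543, 0.84, 0.002]
contact_force: [0.1, -0.6, -0.1]
width: 0.0587
```

```bash
python3 plan.py 0.4540 0.3218 0.0085 25 6 0.05
```

```text
clk 7.68 pos [0.4605 0.3206 0.0139] A 24.18 tilt 0.4 F [ 0.1 -0.6 -0.1] w 0.0587 q6 0.07
need dist 0.0085 rot deg 0.91 n 6.0
0.05,0.0006,-0.0009,0.0009,0.001,0,-0.002,
0.05,0.0006,-0.0009,0.0009,0.001,0,-0.002,
0.05,0.0006,-0.0009,0.0009,0.001,0,-0.002,
0.05,0.0006,-0.0009,0.0009,0.001,0,-0.002,
0.05,0.0006,-0.0009,0.0009,0.001,0,-0.002,
0.05,0.0006,-0.0009,0.0009,0.001,0,-0.002,
0.05,0,0,0,0,0,0,
0.05,0,0,0,0,0,0,
```

>>> apply_moves --moves '[0.05,0,0,0.0015,0,0,0,0.05,0,0,0.0015,0,0,0,0.05,0,0,0.0012,0,0,0,0.05,0,0,0.001,0,0,0,0.05,0,0,0.0005,0,0,0,0.05,0,0,0,0,0,0,0.05,0,0,0,0,0,0,0.05,0,0,0,0,0,0]'

```text
clock: 8.35
position: [0.461, 0.3207, 0.0082]
ee_rot: [0.003, 0.543, 0.84, 0.003]
contact_force: [-0.1, 0.8, 0.1]
width: 0.0581
```

```bash
python3 plan.py;python3 -c "
from h import *
shot('scene','s5')
d=load('s5')['image'][50:190,220:410];cv2.imwrite('pics/s5z.png',cv2.resize(d,None,fx=4,fy=4)[:,:,::-1])"
```

```text
clk 8.35 pos [0.461  0.3207 0.0082] A 24.18 tilt 0.45 F [-0.1  0.8  0.1] w 0.0581 q6 0.07
```

View pics/s5z.png

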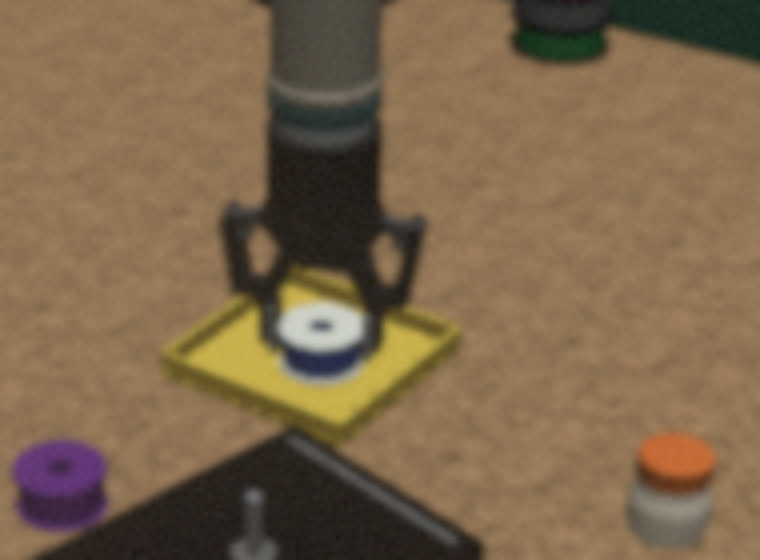

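>>> apply_moves --moves '[0.05,0,0,0.0008,0,0,0,0.05,0,0,0.0008,0,0,0,0.05,0,0,0,0,0,0,0.05,0,0,0,0,0,0,0.062,0,0,0,0,0,0,0.066,0,0,0,0,0,0,0.074,0,0,0,0,0,0,0.08,0,0,0,0,0,0]'

```text
clock: 9.07
position: [0.4615, 0.3209, 0.0083]
ee_rot: [0.003, 0.543, 0.84, 0.003]
contact_force: [-0.2, 0.9, -0.6]
width: 0.0797
```

```bash
python3 plan.py
```

```text
clk 9.07 pos [0.4615 0.3209 0.0083] A 24.18 tilt 0.54 F [-0.2  0.9 -0.6] w 0.0797 q6 0.07
```

Released. I'll lift slowly and then check.

>>> apply_moves --moves '[0.084,0,0,-0.003,0,0,0,0.084,0,0,-0.008,0,0,0,0.084,0,0,-0.016,0,0,0,0.084,0,0,-0.025,0,0,0,0.084,0,0,-0.03,0,0,0,0.084,0,0,-0.03,0,0,0,0.084,0,0,-0.025,0,0,0,0.084,0,0,-0.01,0,0,0]'

```text
clock: 9.73
position: [0.4577, 0.3193, 0.1612]
ee_rot: [0.001, 0.543, 0.84, -0.001]
contact_force: [0.5, -0.1, 0.5]
width: 0.0842
```

```bash
python3 plan.py 0.455 -0.317 0.20 86.6 18 0.05;python3 -c "
from h import *
shot('scene','s6')
d=load('s6')['image'][50:190,220:410];cv2.imwrite('pics/s6z.png',cv2.resize(d,None,fx=4,fy=4)[:,:,::-1])"
```

```text
clk 9.73 pos [0.4577 0.3193 0.1612] A 24.18 tilt 0.17 F [ 0.5 -0.1  0.5] w 0.0842 q6 0.07
need dist 0.6375 rot deg 62.42 n 18.0
0.05,-0.0322,-0.0146,-0.0021,0,0,-0.061,
0.05,-0.0313,-0.0165,-0.0021,0,0,-0.061,
0.05,-0.0302,-0.0184,-0.0021,0,0,-0.061,
0.05,-0.029,-0.0202,-0.0021,0,0,-0.061,
0.05,-0.0278,-0.0219,-0.0021,0,0,-0.061,
0.05,-0.0264,-0.0235,-0.0021,0,0,-0.061,
0.05,-0.0249,-0.0251,-0.0021,0,0,-0.061,
0.05,-0.0233,-0.0266,-0.0021,0,0,-0.061,
```

View pics/s6z.png

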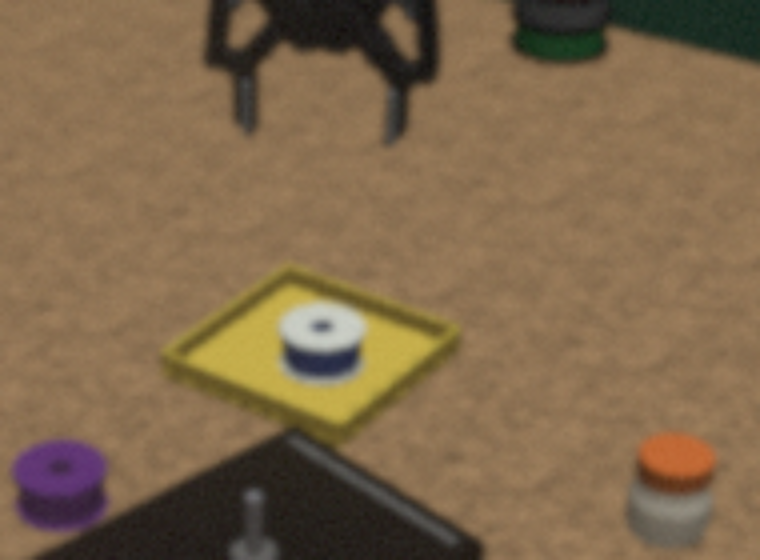

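The spool lies flat in the tray. I'll go toward the key by way of the lock and look at it with the wrist camera as I pass.

```bash
python3 plan.py 0.54 0.01 0.20 75 9 0.06
```

```text
clk 9.78 pos [0.4585 0.3198 0.1624] A 24.18 tilt 0.24 F [0.4 0.3 0.9] w 0.0838 q6 0.07
need dist 0.3225 rot deg 50.82 n 9.0
0.06,-0.0351,-0.0058,-0.0041,0,0,-0.099,
0.06,-0.0344,-0.0093,-0.0041,0,0,-0.099,
0.06,-0.0333,-0.0126,-0.0041,0,0,-0.099,
0.06,-0.0319,-0.0158,-0.0041,0,0,-0.099,
0.06,-0.0302,-0.0189,-0.0041,0,0,-0.099,
0.06,-0.0282,-0.0218,-0.0042,0,0,-0.099,
0.06,-0.0259,-0.0244,-0.0042,0,0,-0.099,
0.06,-0.0234,-0.0268,-0.0042,0,0,-0.099,
```

>>> apply_moves --moves '[0.06,-0.0351,-0.0058,-0.0041,0,0,-0.099,0.06,-0.0344,-0.0093,-0.0041,0,0,-0.099,0.06,-0.0333,-0.0126,-0.0041,0,0,-0.099,0.06,-0.0319,-0.0158,-0.0041,0,0,-0.099,0.06,-0.0302,-0.0189,-0.0041,0,0,-0.099,0.06,-0.0282,-0.0218,-0.0042,0,0,-0.099,0.06,-0.02,-0.02,-0.004,0,0,-0.08,0.06,-0.01,-0.01,0,0,0,-0.04]'

```text
clock: 10.45
position: [0.5278, 0.0679, 0.1938]
ee_rot: [0.003, 0.193, 0.981, 0.002]
contact_force: [-0.4, -0.6, 0.8]
width: 0.0599
```

```bash
python3 -c "
from h import *
shot('wrist','w2')"; python3 plan.py 0.54 0.01 0.20 75 4 0.06
```

```text
clk 10.5 pos [0.5286 0.0662 0.1934] A 67.65 tilt 0.45 F [ 0.6 -1.8  0.4] w 0.0596 q6 -1.19
need dist 0.0577 rot deg 7.36 n 4.0
0.06,-0.008,-0.0119,-0.0016,0.001,0.002,-0.032,
0.06,-0.0076,-0.0122,-0.0016,0.001,0.002,-0.032,
0.06,-0.0072,-0.0124,-0.0017,0.001,0.002,-0.032,
0.06,-0.0068,-0.0126,-0.0017,0.001,0.002,-0.032,
0.06,0,0,0,0,0,0,
0.06,0,0,0,0,0,0,
0.06,0,0,0,0,0,0,
0.06,0,0,0,0,0,0,
```

View pics/w2.png

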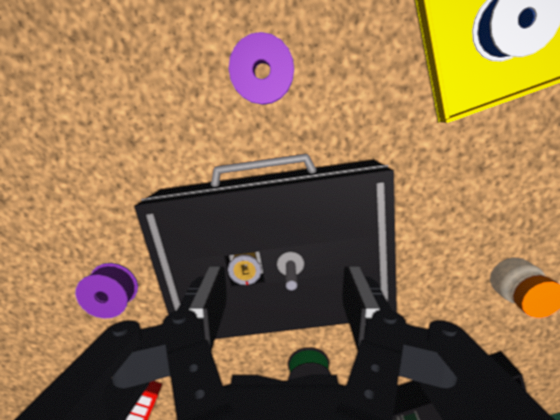

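```bash
cat > lockm.py <<'E'
from h import *
import sys
d=load(sys.argv[1]); im=d['image'];u,v=proj(d,[[.5757,.0055,.067]])[0]; print('pred',u,v,'cam',(-d['R'].T@d['t']).round(3))
u,v=int(u),int(v); r=30; e=cv2.resize(im[v-r:v+r,u-r:u+r],None,fx=10,fy=10,interpolation=cv2.INTER_CUBIC); cv2.imwrite('pics/%sL.png'%sys.argv[1],e[:,:,::-1])
hsv=cv2.cvtColor(im,cv2.COLOR_RGB2HSV); m=((hsv[...,0]>15)&(hsv[...,0]<32)&(hsv[...,1]>110)&(hsv[...,2]>90)).astype(np.uint8)
k=np.zeros_like(m);k[v-r:v+r,u-r:u+r]=1; m*=k
c=max(cv2.findContours(m,0,1)[0],key=cv2.contourArea); 
P=(onplane(d,c[:,0],.067)[:,:2]*1000).astype(np.float32); print('brass',cv2.minEnclosingCircle(P),cv2.fitEllipse(P))
E
python3 lockm.py w2
```

```text
pred 243.46794209156332 270.0412776662711 cam [0.45  0.099 0.336]
brass ((576.0371704101562, 6.036989212036133), 10.645241737365723) ((576.0165405273438, 6.068935394287109), (20.235017776489258, 20.628854751586914), 79.17842864990234)
```

View pics/w2L.png

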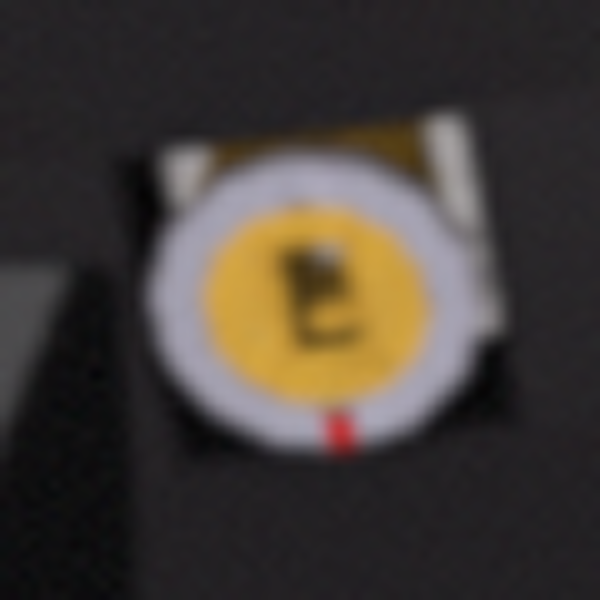

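The lock face is at (576.0, 6.0) mm, with the red mark toward +x. Next stop is the key.

```bash
python3 plan.py 0.457 -0.317 0.19 86.6 11 0.06
```

```text
clk 10.5 pos [0.5286 0.0662 0.1934] A 67.65 tilt 0.45 F [ 0.6 -1.8  0.4] w 0.0596 q6 -1.19
need dist 0.3899 rot deg 18.95 n 11.0
0.06,-0.0072,-0.0347,0.0002,0,0.001,-0.03,
0.06,-0.0062,-0.0349,0.0002,0,0.001,-0.03,
0.06,-0.0051,-0.0351,0.0002,0,0.001,-0.03,
0.06,-0.0041,-0.0352,0.0003,0,0.001,-0.03,
0.06,-0.003,-0.0353,0.0003,0,0.001,-0.03,
0.06,-0.0019,-0.0354,0.0003,0,0.001,-0.03,
0.06,-0.0009,-0.0354,0.0003,0,0.001,-0.03,
0.06,0.0002,-0.0354,0.0003,0,0.001,-0.03,
```

>>> apply_moves --moves '[0.06,-0.0072,-0.0347,0,0,0.001,-0.03,0.06,-0.0062,-0.0349,0,0,0.001,-0.03,0.06,-0.0051,-0.0351,0,0,0.001,-0.03,0.06,-0.0041,-0.0352,0,0,0.001,-0.03,0.06,-0.003,-0.0353,0,0,0.001,-0.03,0.06,-0.0019,-0.0354,0,0,0.001,-0.03,0.06,-0.001,-0.0354,0,0,0.001,-0.03,0.06,0,-0.0354,0,0,0.001,-0.03]'

```text
clock: 11.17
position: [0.4748, -0.2153, 0.1887]
ee_rot: [-0.002, 0.067, 0.998, 0.005]
contact_force: [0.8, -0.1, -0.4]
width: 0.0601
```

```bash
python3 plan.py 0.457 -0.317 0.18 86.6 5 0.06
```

```text
clk 11.17 pos [ 0.4748 -0.2153  0.1887] A 82.35 tilt 0.62 F [ 0.8 -0.1 -0.4] w 0.0601 q6 -2.0
need dist 0.1036 rot deg 4.29 n 5.0
0.06,0.0008,-0.0207,0.0015,0.002,-0.001,-0.015,
0.06,0.0011,-0.0206,0.0016,0.002,-0.001,-0.015,
0.06,0.0014,-0.0206,0.0016,0.002,-0.001,-0.015,
0.06,0.0017,-0.0206,0.0017,0.002,-0.001,-0.015,
0.06,0.002,-0.0206,0.0017,0.002,-0.001,-0.015,
0.06,0,0,0,0,0,0,
0.06,0,0,0,0,0,0,
0.06,0,0,0,0,0,0,
```

>>> apply_moves --moves '[0.06,0.0008,-0.019,0.0015,0.002,-0.001,-0.015,0.06,0.001,-0.019,0.0015,0.002,-0.001,-0.015,0.06,0.0014,-0.019,0.0015,0.002,-0.001,-0.015,0.06,0.0017,-0.014,0.0017,0.002,-0.001,-0.015,0.06,0.002,-0.006,0.0017,0.002,-0.001,-0.015,0.06,0,0,0,0,0,0,0.06,0,0,0,0,0,0,0.06,0,0,0,0,0,0]'

```text
clock: 11.83
position: [0.455, -0.299, 0.1764]
ee_rot: [-0.002, 0.034, 0.999, 0.001]
contact_force: [-0.5, 1.0, 0.6]
width: 0.0599
```

```bash
python3 -c "
from h import *
shot('wrist','w3')"; python3 plan.py 0.457 -0.317 0.12 86.6 5 0.06
```

```text
clk 11.88 pos [ 0.455  -0.2988  0.1764] A 86.18 tilt 0.24 F [-0.3  0.4 -0.7] w 0.0598 q6 -2.21
need dist 0.0593 rot deg 0.48 n 5.0
0.06,-0.0007,-0.0036,0.0113,0,-0.001,-0.001,
0.06,-0.0007,-0.0036,0.0113,0,-0.001,-0.001,
0.06,-0.0007,-0.0036,0.0113,0,-0.001,-0.001,
0.06,-0.0006,-0.0036,0.0113,0,-0.001,-0.001,
0.06,-0.0006,-0.0036,0.0113,0,-0.001,-0.001,
0.06,0,0,0,0,0,0,
0.06,0,0,0,0,0,0,
0.06,0,0,0,0,0,0,
```

View pics/w3.png

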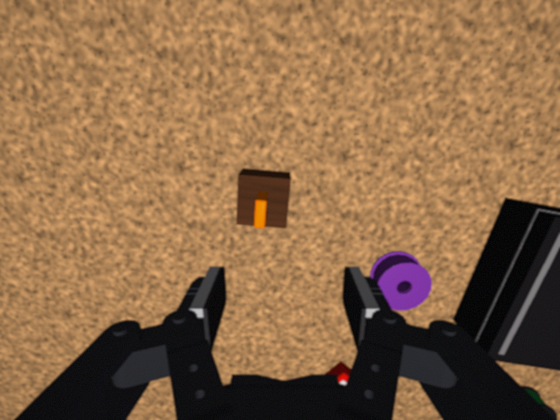

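```bash
python3 - <<'E'
from h import *
d=load('w3'); im=d['image']
e=cv2.resize(im[160:240,220:310],None,fx=8,fy=8,interpolation=cv2.INTER_CUBIC); cv2.imwrite('pics/w3z.png',e[:,:,::-1])
print('cam',-d['R'].T@d['t'])
for n,X in [('bowtop',[.4553,-.319,.073]),('resttop',[.4553,-.3186,.035])]: print(n,proj(d,[X]))
t=load('top0'); print(t['R'],d['R'])
hsv=cv2.cvtColor(im,cv2.COLOR_RGB2HSV); m=((hsv[...,0]<22)&(hsv[...,1]>230)&(hsv[...,2]>150)).astype(np.uint8); m[:160]=0;m[260:]=0;m[:,:220]=0;m[:,300:]=0
c=max(cv2.findContours(m,0,1)[0],key=cv2.contourArea)[:,0]
print(cv2.minAreaRect(c)); print(cv2.minAreaRect((onplane(d,c,.073)[:,:2]*1000).astype(np.float32)))
E
```

```text
cam [ 0.37254681 -0.29374503  0.3195295 ]
bowtop [[260.3259816  215.63706247]]
resttop [[263.52792323 202.90555065]]
[[-0.02583414 -0.99960065  0.01145117]
 [-0.99114723  0.02412003 -0.13055798]
 [ 0.13022964 -0.01472264 -0.99137454]] [[ 0.06766952  0.99770552  0.00212815]
 [ 0.94509932 -0.06478471  0.32029709]
 [ 0.31970005 -0.01966304 -0.94731476]]
((259.710205078125, 213.3473663330078), (11.707344055175781, 27.206270217895508), 3.814074993133545)
((453.3798828125, -319.34234619140625), (9.889589309692383, 24.39022445678711), 81.4043960571289)
```

View pics/w3z.png

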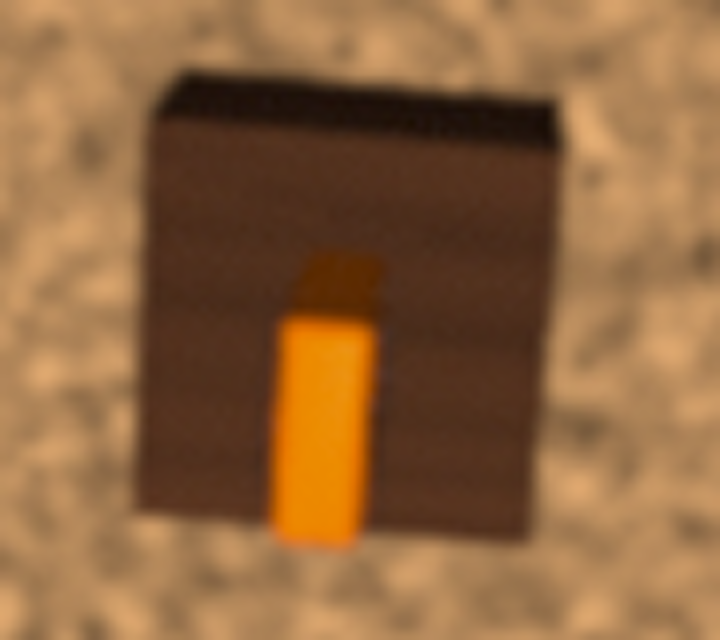

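```bash
python3 - <<'E'
from h import *
d=load('w3')
c=np.array([[155,118],[560,150],[528,540],[138,512]])/8+[220,160]
P=onplane(d,c,.035)[:,:2]*1000; print(P.round(1),P.mean(0))
for a,b in [(0,1),(3,2),(0,3),(1,2)]:
    v=P[b]-P[a]; print(np.linalg.norm(v).round(1),np.degrees(np.arctan2(v[1],v[0])).round(1))
b=np.array([[282,318],[378,322],[358,548],[270,545]])/8+[220,160]
P=onplane(d,b,.073)[:,:2]*1000; print(P.round(1),P.mean(0))
for a,b in [(0,1),(3,2),(0,3),(1,2)]:
    v=P[b]-P[a]; print(np.linalg.norm(v).round(1),np.degrees(np.arctan2(v[1],v[0])).round(1))
E
```

```text
[[ 426.3 -338.8]
 [ 433.4 -291.6]
 [ 482.2 -298.6]
 [ 475.2 -346.5]] [ 454.27381817 -318.85508168]
47.7 81.5
48.4 81.7
49.5 -9.0
49.4 -8.1
[[ 441.  -321.9]
 [ 442.2 -312. ]
 [ 467.2 -316.3]
 [ 466.2 -325.7]] [ 454.16890356 -318.9717924 ]
10.0 83.6
9.5 84.0
25.5 -8.5
25.4 -9.7
```

The key sits at about (454.6, −318.9) mm. Its yaw is −8.5°, so I'll pinch at A = 81.5°.

```bash
python3 plan.py 0.4547 -0.3188 0.095 81.5 6 0.05
```

```text
clk 11.88 pos [ 0.455  -0.2988  0.1764] A 86.18 tilt 0.24 F [-0.3  0.4 -0.7] w 0.0598 q6 -2.21
need dist 0.0839 rot deg 4.69 n 6.0
0.05,-0.0002,-0.0034,0.0136,0,-0.001,0.014,
0.05,-0.0003,-0.0034,0.0136,0,-0.001,0.014,
0.05,-0.0003,-0.0033,0.0136,0,-0.001,0.014,
0.05,-0.0003,-0.0033,0.0136,0,-0.001,0.014,
0.05,-0.0004,-0.0033,0.0136,0,-0.001,0.014,
0.05,-0.0004,-0.0033,0.0136,0,-0.001,0.014,
0.05,0,0,0,0,0,0,
0.05,0,0,0,0,0,0,
```

>>> apply_moves --moves '[0.05,0,-0.0034,0.013,0,-0.001,0.014,0.05,0,-0.0034,0.013,0,-0.001,0.014,0.05,0,-0.0033,0.013,0,-0.001,0.014,0.05,0,-0.0033,0.013,0,-0.001,0.014,0.05,0,-0.003,0.01,0,-0.001,0.01,0.05,0,-0.001,0.005,0,0,0.006,0.05,0,0,0,0,0,0,0.05,0,0,0,0,0,0]'

```text
clock: 12.55
position: [0.4568, -0.3111, 0.109]
ee_rot: [0.003, 0.068, 0.998, 0.001]
contact_force: [0.2, -0.1, -0.4]
width: 0.05
```

```bash
python3 plan.py 0.4547 -0.3188 0.065 81.5 5 0.05
```

```text
clk 12.55 pos [ 0.4568 -0.3111  0.109 ] A 82.18 tilt 0.35 F [ 0.2 -0.1 -0.4] w 0.05 q6 -2.16
need dist 0.0448 rot deg 0.77 n 5.0
0.05,0.0003,-0.0016,0.0088,0,0.001,0.002,
0.05,0.0002,-0.0016,0.0088,0,0.001,0.002,
0.05,0.0002,-0.0016,0.0088,0,0.001,0.002,
0.05,0.0002,-0.0016,0.0088,0,0.001,0.002,
0.05,0.0002,-0.0016,0.0088,0,0.001,0.002,
0.05,0,0,0,0,0,0,
0.05,0,0,0,0,0,0,
0.05,0,0,0,0,0,0,
```

>>> apply_moves --moves '[0.05,0.0005,-0.003,0.009,0,0.001,0.002,0.05,0.0005,-0.003,0.009,0,0.001,0.002,0.05,0.0005,-0.003,0.009,0,0.001,0.002,0.05,0,-0.001,0.009,0,0.001,0.002,0.05,0,0,0.008,0,0,0.002,0.05,0,0,0.003,0,0,0,0.05,0,0,0,0,0,0,0.05,0,0,0,0,0,0]'

```text
clock: 13.22
position: [0.4547, -0.3222, 0.0582]
ee_rot: [0.002, 0.074, 0.997, 0.0]
contact_force: [-0.3, -0.6, 0.4]
width: 0.05
```

```bash
python3 plan.py 0.4547 -0.3188 0.04 81.5 5 0.05
```

```text
clk 13.22 pos [ 0.4547 -0.3222  0.0582] A 81.56 tilt 0.19 F [-0.3 -0.6  0.4] w 0.05 q6 -2.17
need dist 0.0185 rot deg 0.2 n 5.0
0.05,0.0001,0.0007,0.0036,0,0.001,0,
0.05,0.0001,0.0007,0.0036,0,0.001,0,
0.05,0.0001,0.0007,0.0036,0,0.001,0,
0.05,0.0001,0.0007,0.0036,0,0.001,0,
0.05,0.0001,0.0007,0.0036,0,0.001,0,
0.05,0,0,0,0,0,0,
0.05,0,0,0,0,0,0,
0.05,0,0,0,0,0,0,
```

>>> apply_moves --moves '[0.05,0,0.001,0.0035,0,0.001,0,0.05,0,0.001,0.0035,0,0.001,0,0.05,0,0.001,0.0035,0,0,0,0.04,0,0,0.003,0,0,0,0.04,0,0,0.002,0,0,0,0.03,0,0,0.001,0,0,0,0.03,0,0,0,0,0,0,0.03,0,0,0,0,0,0]'

```text
clock: 13.88
position: [0.456, -0.319, 0.041]
ee_rot: [0.001, 0.073, 0.997, -0.0]
contact_force: [-0.7, -0.2, -1.0]
width: 0.0304
```

```bash
python3 plan.py 0.4547 -0.3188 0.04 81.5 1 0.05 ; python3 -c "
from h import *
shot('wrist','w4')"
```

```text
clk 13.88 pos [ 0.456 -0.319  0.041] A 81.6 tilt 0.17 F [-0.7 -0.2 -1. ] w 0.0304 q6 -2.16
need dist 0.0016 rot deg 0.2 n 1.0
0.05,0.0013,0,0.0009,0,0.003,0.002,
0.05,0,0,0,0,0,0,
0.05,0,0,0,0,0,0,
0.05,0,0,0,0,0,0,
0.05,0,0,0,0,0,0,
0.05,0,0,0,0,0,0,
0.05,0,0,0,0,0,0,
0.05,0,0,0,0,0,0,
```

View pics/w4.png

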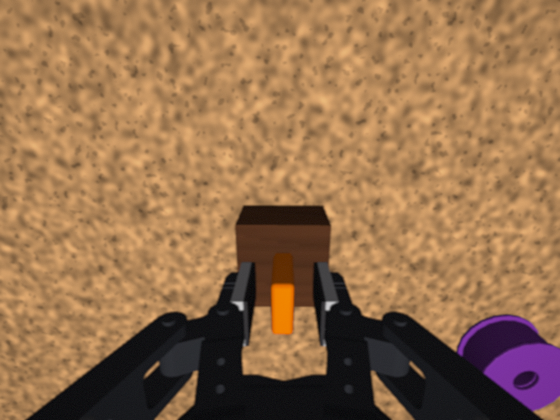

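The bow at (283,308) is centred between the pads and aligned with them. I'll close now.

>>> apply_moves --moves '[0.02,0.001,0,0.0005,0,0,0,0.012,0,0,0,0,0,0,0.004,0,0,0,0,0,0,0.004,0,0,0,0,0,0,0.004,0,0,0,0,0,0,0.004,0,0,0,0,0,0,0.004,0,0,0,0,0,0,0.004,0,0,0,0,0,0]' --newtons 100

```text
clock: 14.6
position: [0.4551, -0.3192, 0.041]
ee_rot: [0.002, 0.073, 0.997, -0.001]
contact_force: [-0.1, 0.7, 0.8]
width: 0.0087
```

```bash
python3 plan.py
```

```text
clk 14.6 pos [ 0.4551 -0.3192  0.041 ] A 81.58 tilt 0.23 F [-0.1  0.7  0.8] w 0.0087 q6 -2.16
```

>>> apply_moves --moves '[0.004,0,0,-0.004,0,0,0,0.004,0,0,-0.008,0,0,0,0.004,0,0,-0.012,0,0,0,0.004,0,0,-0.015,0,0,0,0.004,0,0,-0.018,0,0,0,0.004,0,0,-0.02,0,0,0,0.004,0,0,-0.02,0,0,0,0.004,0,0,-0.015,0,0,0]'

```text
clock: 15.27
position: [0.4532, -0.3177, 0.1574]
ee_rot: [-0.001, 0.073, 0.997, 0.001]
contact_force: [0.2, -0.1, -0.5]
width: 0.0087
```

```bash
python3 plan.py 0.574 -0.02 0.18 75.5 12 0.004; python3 -c "
from h import *
shot('wrist','w5'); d=shot('scene','s7')['image']; cv2.imwrite('pics/s7z.png',cv2.resize(d[150:320,50:240],None,fx=4,fy=3)[:,:,::-1])"
```

```text
clk 15.27 pos [ 0.4532 -0.3177  0.1574] A 81.58 tilt 0.17 F [ 0.2 -0.1 -0.5] w 0.0087 q6 -2.16
need dist 0.3221 rot deg 6.08 n 12.0
0.004,-0.0063,0.026,-0.0018,0,0,0.009,
0.004,-0.0061,0.0261,-0.0018,0,0,0.009,
0.004,-0.0059,0.0261,-0.0018,0,0,0.009,
0.004,-0.0056,0.0262,-0.0018,0,0,0.009,
0.004,-0.0054,0.0262,-0.0018,0,0,0.009,
0.004,-0.0052,0.0263,-0.0018,0,0,0.009,
0.004,-0.0049,0.0263,-0.0018,0,0,0.009,
0.004,-0.0047,0.0264,-0.0019,0,0,0.009,
```

View pics/w5.png

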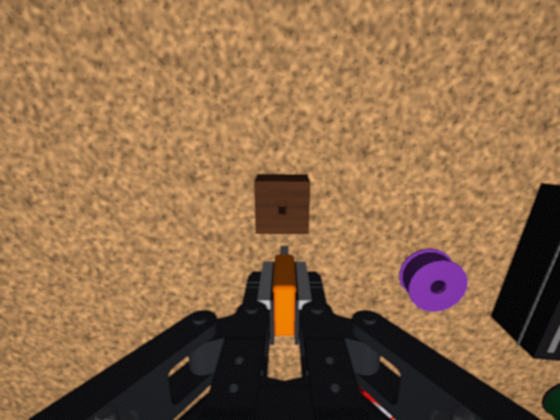

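View pics/s7z.png

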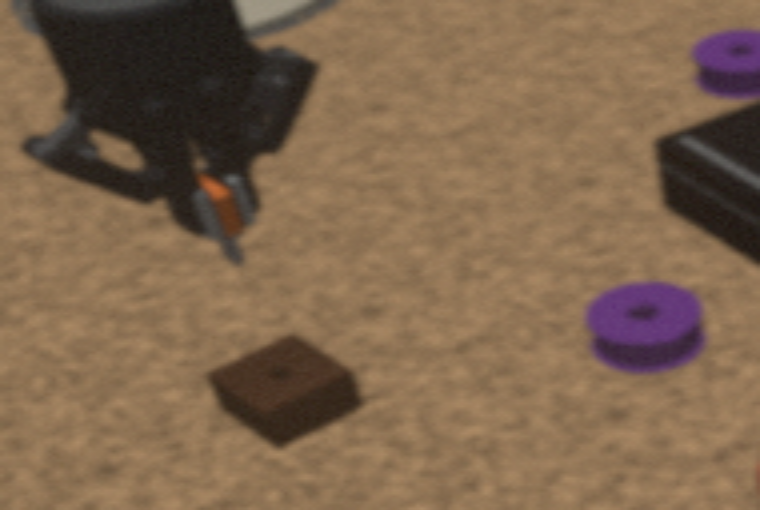

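```bash
python3 - <<'E'
from h import *
from plan import cur
d=load('w5'); s,p,R=cur(); M=R.as_matrix()
for X in [(0,0,.030),(0,0,.006),(0.005,0,.030),(-.005,0,.030),(-.013,0,0),(.013,0,-.026),(-.013,0,-.026)]:
    print(X,proj(d,[p+M@np.array(X)]).round(1))
e=cv2.resize(d['image'][225:345,240:330],None,fx=6,fy=5,interpolation=cv2.INTER_CUBIC); cv2.imwrite('pics/w5z.png',e[:,:,::-1])
E
```

```text
(0, 0, 0.03) [[282.2 254.4]]
(0, 0, 0.006) [[282.1 273.8]]
(0.005, 0, 0.03) [[282.2 247. ]]
(-0.005, 0, 0.03) [[282.3 261.6]]
(-0.013, 0, 0) [[282.2 300.7]]
(0.013, 0, -0.026) [[281.9 284.4]]
(-0.013, 0, -0.026) [[282.  333.9]]
```

View pics/w5z.png

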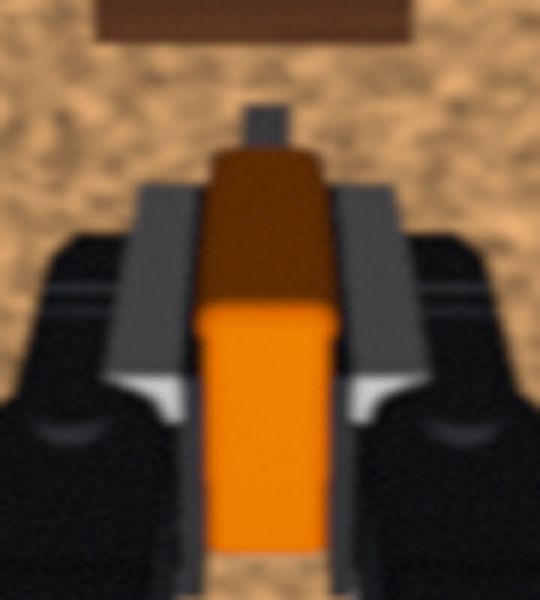

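The key is gripped well and the blade is visible at (284,248). I'll carry it near the lock and measure the key and lock in the same wrist view.

```bash
python3 plan.py 0.595 0.006 0.16 75.5 12 0.004
```

```text
clk 15.37 pos [ 0.4545 -0.3189  0.1587] A 81.58 tilt 0.17 F [ 0.3 -0.1 -0.2] w 0.0087 q6 -2.16
need dist 0.354 rot deg 6.08 n 12.0
0.004,-0.0076,0.0285,-0.0001,0,0,0.009,
0.004,-0.0074,0.0286,-0.0001,0,0,0.009,
0.004,-0.0071,0.0286,-0.0001,0,0,0.009,
0.004,-0.0069,0.0287,-0.0001,0,0,0.009,
0.004,-0.0066,0.0287,-0.0001,0,0,0.009,
0.004,-0.0064,0.0288,-0.0001,0,0,0.009,
0.004,-0.0061,0.0289,-0.0001,0,0,0.009,
0.004,-0.0058,0.0289,-0.0001,0,0,0.009,
```

>>> apply_moves --moves '[0.004,-0.0076,0.0285,0,0,0,0.009,0.004,-0.0074,0.0286,0,0,0,0.009,0.004,-0.0071,0.0286,0,0,0,0.009,0.004,-0.0069,0.0287,0,0,0,0.009,0.004,-0.0066,0.0287,0,0,0,0.009,0.004,-0.0064,0.0288,0,0,0,0.009,0.004,-0.0061,0.0289,0,0,0,0.009,0.004,-0.0058,0.0289,0,0,0,0.009]'

```text
clock: 16.03
position: [0.5475, -0.0994, 0.1531]
ee_rot: [-0.002, 0.117, 0.993, -0.001]
contact_force: [0.3, -0.2, 0.2]
width: 0.0084
```

```bash
python3 plan.py 0.595 0.006 0.15 75.5 5 0.004
```

```text
clk 16.03 pos [ 0.5475 -0.0994  0.1531] A 76.61 tilt 0.27 F [ 0.3 -0.2  0.2] w 0.0084 q6 -1.64
need dist 0.1156 rot deg 1.14 n 5.0
0.004,-0.0044,0.0227,0.0005,-0.001,-0.001,0.004,
0.004,-0.0043,0.0227,0.0006,-0.001,-0.001,0.004,
0.004,-0.0042,0.0227,0.0006,-0.001,-0.001,0.004,
0.004,-0.0041,0.0227,0.0006,-0.001,-0.001,0.004,
0.004,-0.004,0.0228,0.0006,-0.001,-0.001,0.004,
0.004,0,0,0,0,0,0,
0.004,0,0,0,0,0,0,
0.004,0,0,0,0,0,0,
```

>>> apply_moves --moves '[0.004,-0.0044,0.021,0.001,-0.001,0,0.004,0.004,-0.0044,0.021,0.001,-0.001,0,0.004,0.004,-0.0044,0.021,0.001,-0.001,0,0.004,0.004,-0.0044,0.016,0.001,-0.001,0,0.004,0.004,-0.003,0.007,0,0,0,0,0.004,0,0,0,0,0,0,0.004,0,0,0,0,0,0,0.004,0,0,0,0,0,0]'

```text
clock: 16.7
position: [0.5858, -0.0098, 0.141]
ee_rot: [-0.008, 0.121, 0.993, 0.002]
contact_force: [-1.0, -0.2, -0.1]
width: 0.0089
```

```bash
python3 plan.py 0.61 0.006 0.125 75.5 4 0.004
```

```text
clk 16.7 pos [ 0.5858 -0.0098  0.141 ] A 76.1 tilt 0.98 F [-1.  -0.2 -0.1] w 0.0089 q6 -1.47
need dist 0.0331 rot deg 1.15 n 4.0
0.004,-0.005,0.0053,0.0039,0,-0.004,0.003,
0.004,-0.005,0.0053,0.0039,0,-0.004,0.003,
0.004,-0.0049,0.0053,0.004,0,-0.004,0.003,
0.004,-0.0049,0.0053,0.004,0,-0.004,0.003,
0.004,0,0,0,0,0,0,
0.004,0,0,0,0,0,0,
0.004,0,0,0,0,0,0,
0.004,0,0,0,0,0,0,
```

>>> apply_moves --moves '[0.004,-0.005,0.005,0.003,0,-0.005,0.003,0.004,-0.005,0.005,0.003,0,-0.005,0.003,0.004,-0.005,0.004,0.003,0,-0.005,0.003,0.004,-0.003,0.002,0.003,0,-0.004,0.002,0.004,0,0,0,0,0,0,0.004,0,0,0,0,0,0,0.004,0,0,0,0,0,0,0.004,0,0,0,0,0,0]'

```text
clock: 17.37
position: [0.6081, -0.0017, 0.1272]
ee_rot: [0.002, 0.129, 0.992, -0.0]
contact_force: [0.3, 0.3, -1.1]
width: 0.0087
```

```bash
python3 plan.py; python3 -c "
from h import *
shot('wrist','w6')"; python3 plan.py 0.61 0.006 0.125 75.5 4 0.004; python3 lockm.py w6
```

```text
clk 17.37 pos [ 0.6081 -0.0017  0.1272] A 75.12 tilt 0.18 F [ 0.3  0.3 -1.1] w 0.0087 q6 -1.43
clk 17.42 pos [ 0.6081 -0.0017  0.1272] A 75.12 tilt 0.18 F [-0.2 -0.1 -0.6] w 0.0087 q6 -1.43
need dist 0.0082 rot deg 0.42 n 4.0
0.004,0,0.002,0.0005,0,0.001,-0.002,
0.004,0,0.002,0.0005,0,0.001,-0.002,
0.004,0,0.002,0.0005,0,0.001,-0.002,
0.004,0,0.002,0.0005,0,0.001,-0.002,
0.004,0,0,0,0,0,0,
0.004,0,0,0,0,0,0,
0.004,0,0,0,0,0,0,
0.004,0,0,0,0,0,0,
pred 281.8199013097633 187.24866864537987 cam [0.527 0.02  0.27 ]
brass ((576.0217895507812, 6.078612327575684), 10.78404426574707) ((576.0100708007812, 6.174370288848877), (20.723039627075195, 20.939760208129883), 56.86959457397461)
```

View pics/w6.png

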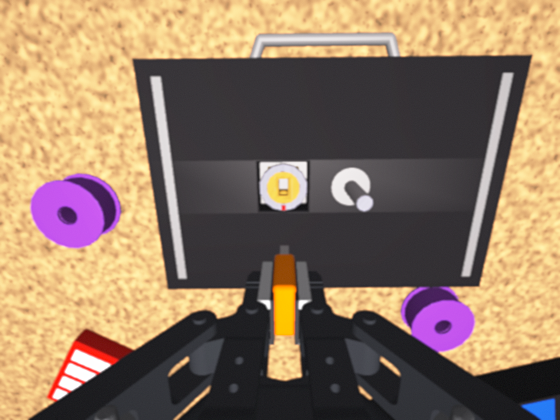

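```bash
python3 - <<'E'
from h import *
from plan import cur
d=load('w6'); s,p,R=cur(); M=R.as_matrix()
im=d['image']; hsv=cv2.cvtColor(im,cv2.COLOR_RGB2HSV)
m=((hsv[...,0]<22)&(hsv[...,1]>230)&(hsv[...,2]>150)).astype(np.uint8); m[:240]=0;m[350:]=0;m[:,:260]=0;m[:,310:]=0
c=max(cv2.findContours(m,0,1)[0],key=cv2.contourArea)[:,0]; print('bow px',c.min(0),c.max(0))
T=lambda u,z:(M.T@(onplane(d,u,p[2]-z)-p).T).T*1000   # tool-frame at tool depth z
x0,y0=c.min(0);x1,y1=c.max(0)
for zt in (-.030,-.032,-.034): print(zt,T([[x0-.5,y0-.5],[x1+.5,y0-.5],[x0-.5,y1+.5],[x1+.5,y1+.5]],zt).round(1)[:,:2].tolist())
e=cv2.resize(im[235:345,255:315],None,fx=10,fy=5.4,interpolation=cv2.INTER_CUBIC); cv2.imwrite('pics/w6z.png',e[:,:,::-1])
E
```

```text
bow px [273 283] [295 334]
-0.03 [[14.4, -4.8], [14.3, 4.9], [-12.4, -5.1], [-12.4, 5.2]]
-0.032 [[15.6, -4.7], [15.6, 4.8], [-10.7, -5.1], [-10.7, 5.1]]
-0.034 [[16.8, -4.6], [16.8, 4.7], [-9.0, -5.0], [-9.0, 5.0]]
```

View pics/w6z.png

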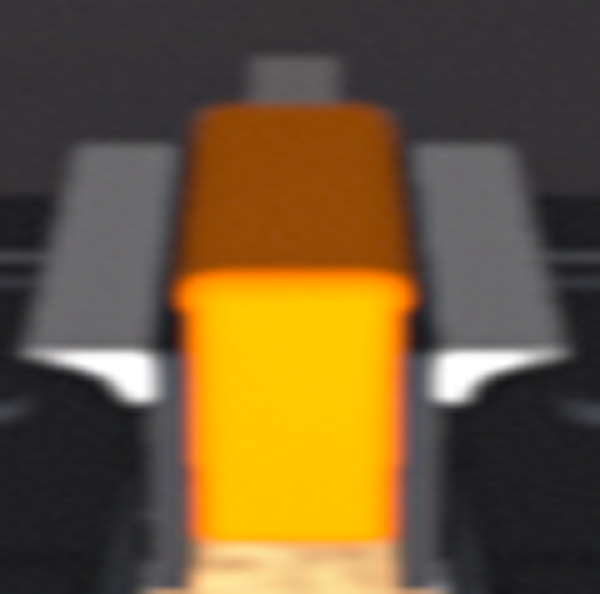

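View pics/w6L.png

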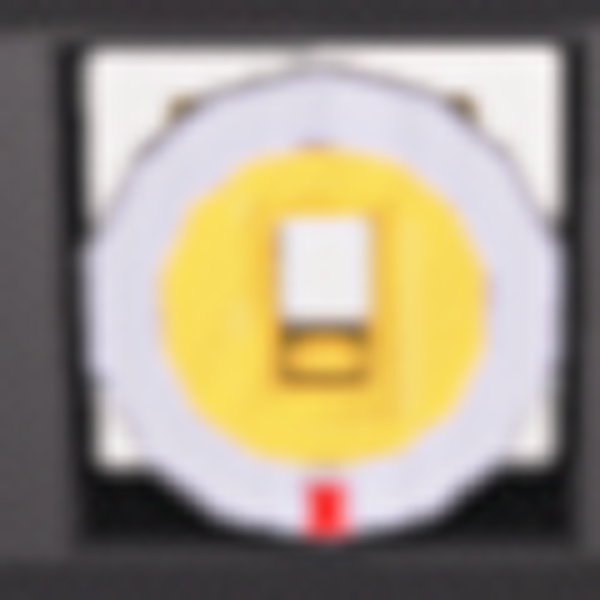

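```bash
python3 - <<'E'
from h import *
from plan import cur
d=load('w6'); s,p,R=cur(); M=R.as_matrix()
T=lambda u,z:(M.T@(onplane(d,u,p[2]-z)-p).T).T*1000
for r in (244.7,245.2,245.7):
  for z in (.026,.030): print(r,z,T([[284.5,r-.5]],z).round(1))
print('keyway',onplane(d,[[281-30+32.5-.5,187-30+29.8-.5]],.067)*1000,'red',onplane(d,[[281-30+32.6-.5,187-30+51-.5]],.067)*1000)
K=onplane(d,[[281-30+32.3-.5,187-30+21.5-.5],[281-30+32.3-.5,187-30+38.3-.5]],.067)*1000;print(K)
print('tool x,y world',M[:,0],M[:,1])
E
```

```text
244.7 0.026 [[ 6.5  0.4 26. ]]
244.7 0.03 [[ 4.7  0.4 30. ]]
245.2 0.026 [[ 6.2  0.4 26. ]]
245.2 0.03 [[ 4.4  0.4 30. ]]
245.7 0.026 [[ 5.9  0.4 26. ]]
245.7 0.03 [[ 4.1  0.4 30. ]]
keyway [[575.26833644   6.44489092  67.        ]] red [[589.86644624   2.61168607  67.        ]]
[[569.70782662   7.79320075  67.        ]
 [580.99701341   4.77069678  67.        ]]
tool x,y world [-0.96646875  0.25676458 -0.00317959] [2.56765693e-01 9.66473681e-01 5.88869575e-05]
```

Key offset in the tool frame is about (+1.1, +0.3) mm at the tip. With the keyway at (575.8, 6.2) mm, the TCP target is (0.5768, 0.0057), A ≈ 75.3°.

```bash
python3 plan.py 0.5768 0.0057 0.112 75.3 4 0.004
```

```text
clk 17.42 pos [ 0.6081 -0.0017  0.1272] A 75.12 tilt 0.18 F [-0.2 -0.1 -0.6] w 0.0087 q6 -1.43
need dist 0.0356 rot deg 0.25 n 4.0
0.004,0.008,-0.0002,0.0038,0,0.001,-0.001,
0.004,0.008,-0.0002,0.0038,0,0.001,-0.001,
0.004,0.008,-0.0002,0.0038,0,0.001,-0.001,
0.004,0.008,-0.0002,0.0038,0,0.001,-0.001,
0.004,0,0,0,0,0,0,
0.004,0,0,0,0,0,0,
0.004,0,0,0,0,0,0,
0.004,0,0,0,0,0,0,
```

>>> apply_moves --moves '[0.004,0.008,0,0.003,0,0.001,-0.001,0.004,0.008,0,0.003,0,0.001,-0.001,0.004,0.007,0,0.003,0,0.001,-0.001,0.004,0.005,0,0.002,0,0,0,0.004,0.002,0,0,0,0,0,0.004,0,0,0,0,0,0,0.004,0,0,0,0,0,0,0.004,0,0,0,0,0,0]'

```text
clock: 18.08
position: [0.5739, 0.0071, 0.1153]
ee_rot: [-0.001, 0.128, 0.992, 0.0]
contact_force: [-0.3, -0.6, -0.1]
width: 0.0087
```

```bash
python3 plan.py 0.5768 0.0057 0.108 75.3 3 0.004
```

```text
clk 18.08 pos [0.5739 0.0071 0.1153] A 75.32 tilt 0.07 F [-0.3 -0.6 -0.1] w 0.0087 q6 -1.42
need dist 0.008 rot deg 0.07 n 3.0
0.004,-0.001,-0.0002,0.0024,0,0,0,
0.004,-0.001,-0.0002,0.0024,0,0,0,
0.004,-0.001,-0.0002,0.0024,0,0,0,
0.004,0,0,0,0,0,0,
0.004,0,0,0,0,0,0,
0.004,0,0,0,0,0,0,
0.004,0,0,0,0,0,0,
0.004,0,0,0,0,0,0,
```

>>> apply_moves --moves '[0.004,-0.0015,0,0.002,0,0,0,0.004,-0.001,0,0.002,0,0,0,0.004,-0.0005,0,0.0015,0,0,0,0.004,0,0,0.0005,0,0,0,0.004,0,0,0,0,0,0,0.004,0,0,0,0,0,0,0.004,0,0,0,0,0,0,0.004,0,0,0,0,0,0]'

```text
clock: 18.75
position: [0.579, 0.0057, 0.1087]
ee_rot: [0.0, 0.128, 0.992, -0.0]
contact_force: [-0.3, -0.5, -0.5]
width: 0.0088
```

```bash
python3 plan.py 0.5768 0.0057 0.1 75.3 1 0.004;  python3 -c "
from h import *
shot('wrist','w7'); d=shot('scene','s8')['image']; cv2.imwrite('pics/s8z.png',cv2.resize(d[130:270,190:360],None,fx=4,fy=4)[:,:,::-1])
e=cv2.resize(load('w7')['image'][180:345,230:340],None,fx=5,fy=3.6,interpolation=cv2.INTER_CUBIC); cv2.imwrite('pics/w7z.png',e[:,:,::-1])"
```

```text
clk 18.75 pos [0.579  0.0057 0.1087] A 75.3 tilt 0.03 F [-0.3 -0.5 -0.5] w 0.0088 q6 -1.42
need dist 0.009 rot deg 0.03 n 1.0
0.004,0.0022,-0.0006,0.0087,0,0.001,0,
0.004,0,0,0,0,0,0,
0.004,0,0,0,0,0,0,
0.004,0,0,0,0,0,0,
0.004,0,0,0,0,0,0,
0.004,0,0,0,0,0,0,
0.004,0,0,0,0,0,0,
0.004,0,0,0,0,0,0,
```

View pics/w7z.png

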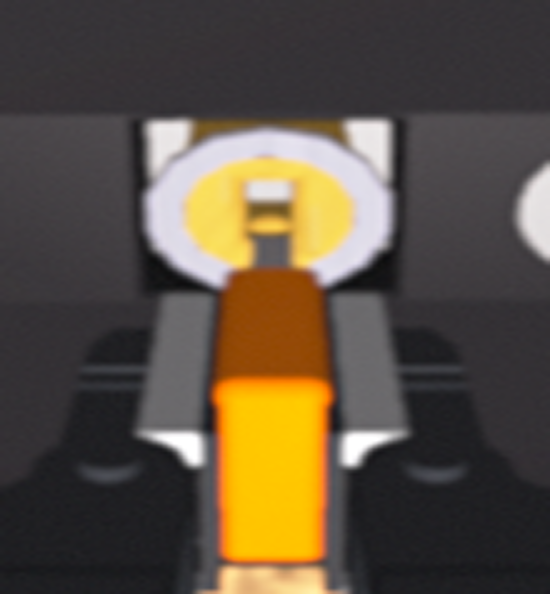

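View pics/s8z.png

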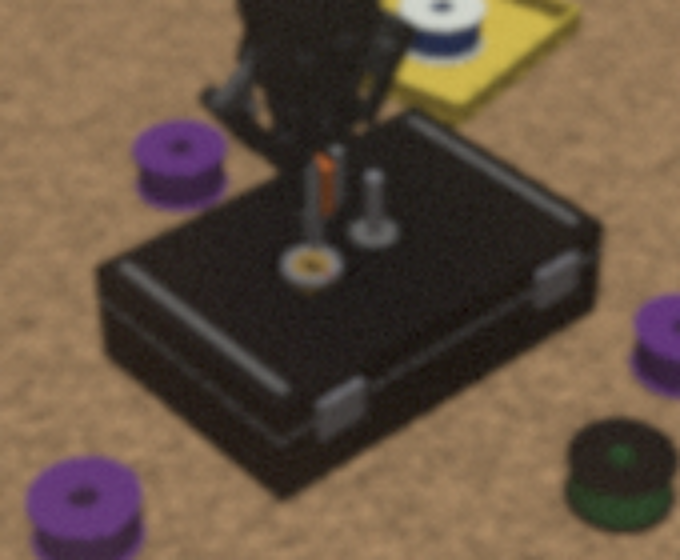

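>>> apply_moves --moves '[0.004,0.0015,-0.0005,0.001,0,0,0,0.004,0,0,0.001,0,0,0,0.004,0,0,0.001,0,0,0,0.004,0,0,0,0,0,0,0.004,0,0,0,0,0,0,0.004,0,0,0,0,0,0,0.004,0,0,0,0,0,0,0.004,0,0,0,0,0,0]'

```text
clock: 19.52
position: [0.5771, 0.0057, 0.1056]
ee_rot: [0.0, 0.128, 0.992, -0.0]
contact_force: [0.3, -0.2, 0.1]
width: 0.0085
```

```bash
python3 plan.py 0.5768 0.0053 0.1 75.3 1 0.004;  python3 -c "
from h import *
shot('wrist','w8')
e=cv2.resize(load('w8')['image'][180:345,230:340],None,fx=5,fy=3.6,interpolation=cv2.INTER_CUBIC); cv2.imwrite('pics/w8z.png',e[:,:,::-1])"
```

```text
clk 19.52 pos [0.5771 0.0057 0.1056] A 75.31 tilt 0.05 F [ 0.3 -0.2  0.1] w 0.0085 q6 -1.42
need dist 0.0056 rot deg 0.05 n 1.0
0.004,0.0002,-0.0005,0.0056,0,0.001,0,
0.004,0,0,0,0,0,0,
0.004,0,0,0,0,0,0,
0.004,0,0,0,0,0,0,
0.004,0,0,0,0,0,0,
0.004,0,0,0,0,0,0,
0.004,0,0,0,0,0,0,
0.004,0,0,0,0,0,0,
```

View pics/w8z.png

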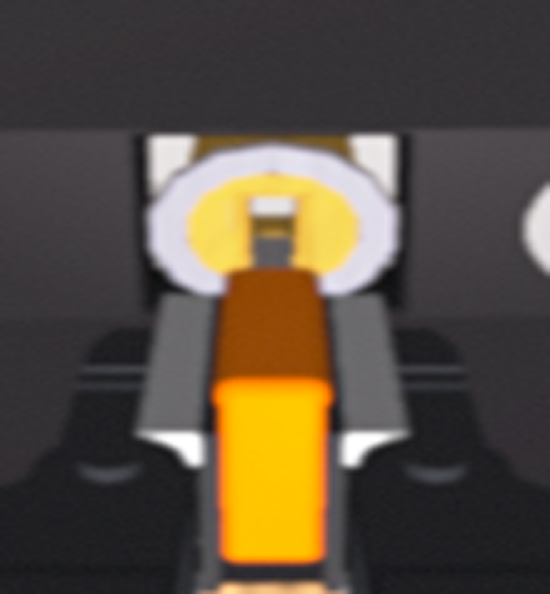

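The blade is laterally centred on the keyway. I'll descend into the flare while watching the force.

>>> apply_moves --moves '[0.004,0,0,0.002,0,0,0,0.004,0,0,0.002,0,0,0,0.004,0,0,0.002,0,0,0,0.004,0,0,0.002,0,0,0,0.004,0,0,0.002,0,0,0,0.004,0,0,0.001,0,0,0,0.004,0,0,0,0,0,0,0.004,0,0,0,0,0,0]'

```text
clock: 20.23
position: [0.577, 0.0057, 0.093]
ee_rot: [0.0, 0.128, 0.992, -0.0]
contact_force: [-0.0, -0.3, -0.4]
width: 0.0086
```

```bash
python3 plan.py 0.5768 0.0057 0.09 75.3 1 0.004;  python3 -c "
from h import *
shot('wrist','w9')
e=cv2.resize(load('w9')['image'][180:345,230:340],None,fx=5,fy=3.6,interpolation=cv2.INTER_CUBIC); cv2.imwrite('pics/w9z.png',e[:,:,::-1])"
```

```text
clk 20.23 pos [0.577  0.0057 0.093 ] A 75.31 tilt 0.01 F [-0.  -0.3 -0.4] w 0.0086 q6 -1.42
need dist 0.0031 rot deg 0.01 n 1.0
0.004,0.0002,0,0.003,0,0,0,
0.004,0,0,0,0,0,0,
0.004,0,0,0,0,0,0,
0.004,0,0,0,0,0,0,
0.004,0,0,0,0,0,0,
0.004,0,0,0,0,0,0,
0.004,0,0,0,0,0,0,
0.004,0,0,0,0,0,0,
```

View pics/w9z.png

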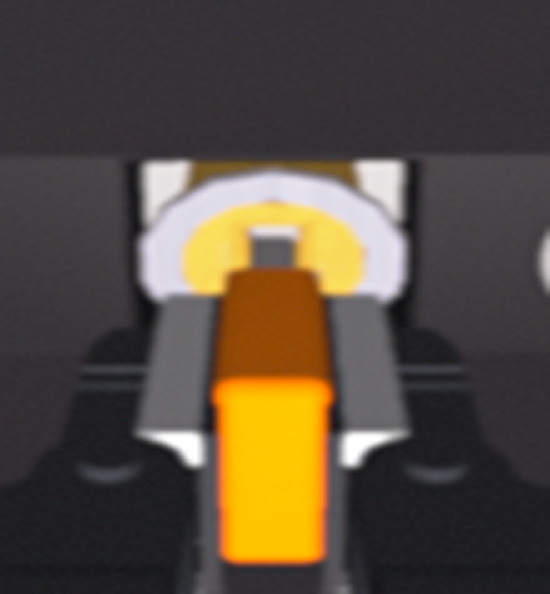

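The tip is about 4 mm inside and there is no side force. I'll keep pressing with small yaw wiggles.

>>> apply_moves --moves '[0.004,0,0,0.002,0,0,0.04,0.004,0,0,0.002,0,0,-0.05,0.004,0,0,0.002,0,0,-0.04,0.004,0,0,0.002,0,0,0.05,0.004,0,0,0.002,0,0,0.04,0.004,0,0,0.002,0,0,-0.04,0.004,0,0,0,0,0,0,0.004,0,0,0,0,0,0]' --newtons 110

```text
clock: 20.95
position: [0.5762, 0.0061, 0.0829]
ee_rot: [-0.0, 0.128, 0.992, 0.0]
contact_force: [0.2, 0.1, -1.8]
width: 0.0082
```

```bash
python3 plan.py 0.577 0.0057 0.073 75.3 1 0.004
```

```text
clk 20.95 pos [0.5762 0.0061 0.0829] A 75.24 tilt 0.04 F [ 0.2  0.1 -1.8] w 0.0082 q6 -1.42
need dist 0.0099 rot deg 0.07 n 1.0
0.004,-0.0009,-0.0002,0.0099,0,-0.001,-0.001,
0.004,0,0,0,0,0,0,
0.004,0,0,0,0,0,0,
0.004,0,0,0,0,0,0,
0.004,0,0,0,0,0,0,
0.004,0,0,0,0,0,0,
0.004,0,0,0,0,0,0,
0.004,0,0,0,0,0,0,
```

>>> apply_moves --moves '[0.004,0,0,0.002,0,0,0.04,0.004,0,0,0.002,0,0,-0.05,0.004,0,0,0.002,0,0,-0.04,0.004,0,0,0.002,0,0,0.05,0.004,0,0,0.002,0,0,0.04,0.004,0,0,0.002,0,0,-0.04,0.004,0,0,0.001,0,0,0,0.004,0,0,0,0,0,0]'

```text
clock: 21.62
position: [0.5765, 0.0065, 0.0783]
ee_rot: [0.002, 0.131, 0.991, 0.0]
contact_force: [-0.3, -0.3, -0.2]
width: 0.0086
```

```bash
python3 plan.py 0.577 0.0057 0.073 75.3 1 0.004;  python3 -c "
from h import *
shot('wrist','w10')
e=cv2.resize(load('w10')['image'][180:345,230:340],None,fx=5,fy=3.6,interpolation=cv2.INTER_CUBIC); cv2.imwrite('pics/w10z.png',e[:,:,::-1])
 
d=shot('scene','s10')['image']; cv2.imwrite('pics/s10z.png',cv2.resize(d[140:240,210:330],None,fx=6,fy=6,interpolation=cv2.INTER_CUBIC)[:,:,::-1])"
```

```text
clk 21.62 pos [0.5765 0.0065 0.0783] A 74.93 tilt 0.2 F [-0.3 -0.3 -0.2] w 0.0086 q6 -1.42
need dist 0.0053 rot deg 0.42 n 1.0
0.004,-0.0007,-0.0006,0.0053,0.001,0.003,-0.007,
0.004,0,0,0,0,0,0,
0.004,0,0,0,0,0,0,
0.004,0,0,0,0,0,0,
0.004,0,0,0,0,0,0,
0.004,0,0,0,0,0,0,
0.004,0,0,0,0,0,0,
0.004,0,0,0,0,0,0,
```

View pics/w10z.png

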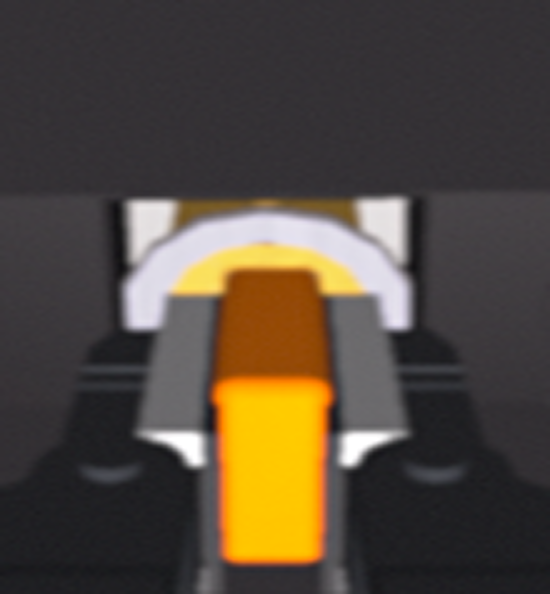

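View pics/s10z.png

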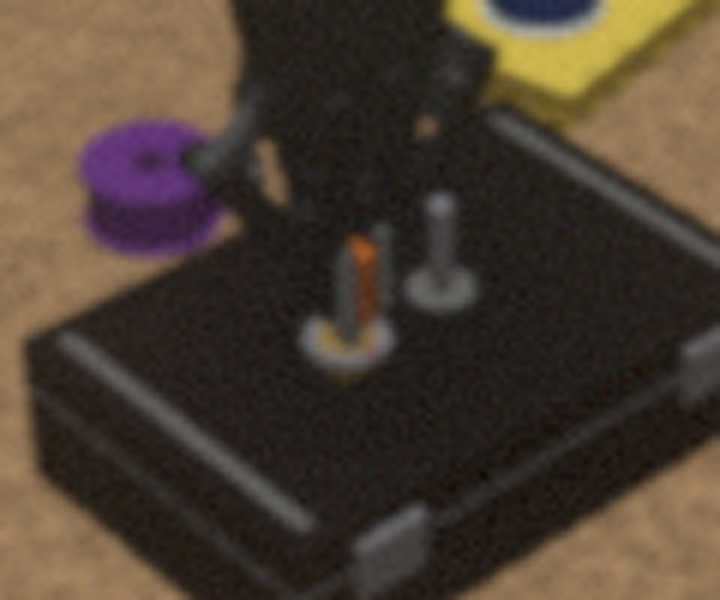

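The second pin is resisting, with the TCP 5 mm short. I'll press harder and wiggle.

>>> apply_moves --moves '[0.004,0,0,0.003,0,0,0.05,0.004,0,0,0.004,0,0,-0.07,0.004,0,0,0.004,0,0,-0.05,0.004,0,0,0.004,0,0,0.07,0.004,0,0,0.004,0,0,0.05,0.004,0,0,0.004,0,0,-0.05,0.004,0,0,0.003,0,0,0,0.004,0,0,0.003,0,0,0]'

```text
clock: 22.38
position: [0.5778, 0.0062, 0.0728]
ee_rot: [0.007, 0.132, 0.991, -0.0]
contact_force: [-6.4, 0.4, 18.1]
width: 0.0087
```

```bash
python3 plan.py 0.577 0.0057 0.073 75.3 1 0.004
```

```text
clk 22.38 pos [0.5778 0.0062 0.0728] A 74.83 tilt 0.75 F [-6.4  0.4 18.1] w 0.0087 q6 -1.42
need dist 0.001 rot deg 0.89 n 1.0
0.004,0.0006,-0.0007,-0.0002,0.002,0.013,-0.008,
0.004,0,0,0,0,0,0,
0.004,0,0,0,0,0,0,
0.004,0,0,0,0,0,0,
0.004,0,0,0,0,0,0,
0.004,0,0,0,0,0,0,
0.004,0,0,0,0,0,0,
0.004,0,0,0,0,0,0,
```

>>> apply_moves --moves '[0.004,0.0005,0,0.002,0.001,0.005,0,0.004,0,0,0.002,0,0.004,0.03,0.004,0,0,0.002,0,0.002,-0.03,0.004,0,0,0.002,0,0,0,0.004,0,0,0.001,0,0,0,0.004,0,0,0.001,0,0,0,0.004,0,0,0.001,0,0,0,0.004,0,0,0.001,0,0,0]'

```text
clock: 23.05
position: [0.5778, 0.0062, 0.0729]
ee_rot: [0.004, 0.133, 0.991, -0.0]
contact_force: [-2.9, -0.3, 9.4]
width: 0.0084
```

```bash
python3 plan.py 0.577 0.0057 0.073 75.3 1 0.004;  python3 -c "
from h import *
shot('wrist','w11')
e=cv2.resize(load('w11')['image'][180:345,230:340],None,fx=5,fy=3.6,interpolation=cv2.INTER_CUBIC); cv2.imwrite('pics/w11z.png',e[:,:,::-1])
d=shot('scene','s11')['image']; cv2.imwrite('pics/s11z.png',cv2.resize(d[140:240,210:330],None,fx=6,fy=6,interpolation=cv2.INTER_CUBIC)[:,:,::-1])"
```

```text
clk 23.05 pos [0.5778 0.0062 0.0729] A 74.71 tilt 0.45 F [-2.9 -0.3  9.4] w 0.0084 q6 -1.41
need dist 0.0009 rot deg 0.74 n 1.0
0.004,0.0006,-0.0007,-0.0002,0.001,0.008,-0.01,
0.004,0,0,0,0,0,0,
0.004,0,0,0,0,0,0,
0.004,0,0,0,0,0,0,
0.004,0,0,0,0,0,0,
0.004,0,0,0,0,0,0,
0.004,0,0,0,0,0,0,
0.004,0,0,0,0,0,0,
```

View pics/w11z.png

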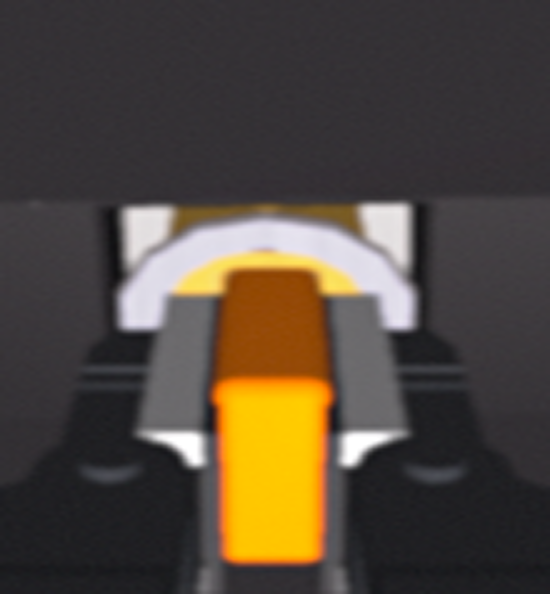

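View pics/s11z.png

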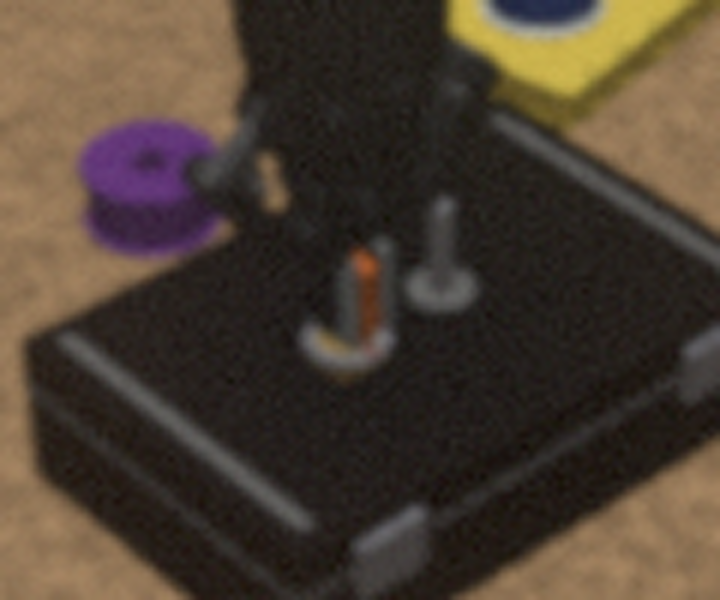

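The key is home: TCP height is 0.0729, the bow hasn't slipped in the pads, and there is firm contact. I'll turn clockwise (positive about the tool's z), compensating for the 1.3 mm key offset.

>>> apply_moves --moves '[0.004,0,-0.0001,0.001,0,0.002,0.06,0.004,0,-0.0001,0.001,0,0.002,0.08,0.004,0,-0.0001,0.001,0,0,0.08,0.004,0,-0.0001,0.001,0,0,0.08,0.004,0,-0.0001,0.001,0,0,0.08,0.004,0,-0.0001,0.001,0,0,0.08,0.004,0,-0.0001,0.001,0,0,0.08,0.004,0,0,0.001,0,0,0.03]'

```text
clock: 23.82
position: [0.5775, 0.0051, 0.0729]
ee_rot: [0.003, 0.419, 0.908, 0.0]
contact_force: [-3.2, 1.1, 8.7]
width: 0.0085
```

```bash
cat > st.py <<'E'
from plan import *
s,p,R=cur(); M=R.as_matrix(); k=p+M@np.array([.0013,.0002,.006])
print('A',np.degrees(np.arctan2(M[1,1],M[0,1])).round(1),'tcp',p.round(4),'key axis',k.round(4),'Ftool',(M.T@s['contact_force']).round(1),'mom',np.round(M.T@s['moment'],2),'tilt',(-M.T@[0,0,1]).round(4),'w',round(s['width'],4),'t',round(s['clock'],2))
E
python3 st.py
```

```text
A 40.4 tcp [0.5775 0.0051 0.0729] key axis [0.5768 0.0062 0.0669] Ftool [ 2.9 -1.7 -8.7] mom [ 0.47  0.32 -0.07] tilt [ 0.0051 -0.0034  1.    ] w 0.0085 t 23.82
```

>>> apply_moves --moves '[0.004,0,-0.0001,0.001,0,0,0.08,0.004,0,-0.0001,0.001,0,0,0.08,0.004,0,-0.0001,0.001,0,0,0.08,0.004,0,-0.0001,0.001,0,0,0.08,0.004,0,-0.0001,0.001,0,0,0.08,0.004,0,-0.0001,0.001,0,0,0.08,0.004,0,-0.0001,0.001,0,0,0.08,0.004,0,0,0.001,0,0,0.05]'

```text
clock: 24.48
position: [0.5765, 0.0044, 0.0729]
ee_rot: [0.004, 0.684, 0.73, 0.001]
contact_force: [-3.4, 0.2, 8.6]
width: 0.0082
```

```bash
python3 st.py
```

```text
A 3.7 tcp [0.5765 0.0044 0.0729] key axis [0.5767 0.0056 0.0669] Ftool [ 0.4 -3.4 -8.7] mom [ 0.62  0.04 -0.1 ] tilt [ 0.0043 -0.0067  1.    ] w 0.0082 t 24.48
```

>>> apply_moves --moves '[0.004,0,-0.0001,0.001,0.001,0,0.08,0.004,0,-0.0001,0.001,0.001,0,0.08,0.004,0,-0.0001,0.001,0,0,0.08,0.004,0,-0.0001,0.001,0,0,0.08,0.004,0,-0.0001,0.001,0,0,0.08,0.004,0,0,0.001,0,0,0.08,0.004,0,0,0.001,0,0,0.07,0.004,0,0,0.001,0,0,0.06]'

```text
clock: 25.15
position: [0.5749, 0.0046, 0.0729]
ee_rot: [0.003, 0.878, 0.478, 0.001]
contact_force: [-3.6, 1.5, 9.2]
width: 0.0087
```

```bash
python3 st.py
```

```text
A -32.9 tcp [0.5749 0.0046 0.0729] key axis [0.5758 0.0056 0.0669] Ftool [-0.7 -3.8 -9.2] mom [ 0.52 -0.32 -0.3 ] tilt [ 0.0017 -0.0065  1.    ] w 0.0087 t 25.15
```

>>> apply_moves --moves '[0.004,0,0,0.001,0,0,0.03,0.004,0,0,0.001,0,0,0.03,0.004,0,0,0.001,0,0,0.03,0.004,0,0,0.001,0,0,0.03,0.004,0,0,0.001,0,0,0.03,0.004,0,0,0.001,0,0,0.03,0.004,0,0,0.001,0,0,0.03,0.004,0,0,0.001,0,0,0.03]'

```text
clock: 25.82
position: [0.5747, 0.005, 0.0729]
ee_rot: [0.005, 0.93, 0.368, 0.001]
contact_force: [-2.9, 0.7, 8.3]
width: 0.0084
```

```bash
python3 st.py; python3 -c "
from h import *
shot('wrist','w12')
shot('top','t12')
e=cv2.resize(load('w12')['image'][170:345,210:360],None,fx=4,fy=3.4,interpolation=cv2.INTER_CUBIC); cv2.imwrite('pics/w12z.png',e[:,:,::-1])
shot('scene','s12')"; python3 st.py
```

```text
A -46.8 tcp [0.5747 0.005  0.0729] key axis [0.5758 0.0057 0.0669] Ftool [-1.7 -2.4 -8.3] mom [ 0.42 -0.34 -0.67] tilt [ 0.0013 -0.0097  1.    ] w 0.0084 t 25.82
A -46.8 tcp [0.5746 0.0046 0.0729] key axis [0.5757 0.0053 0.0669] Ftool [-2.9 -1.2 -9.2] mom [ 0.3  -0.55 -0.29] tilt [ 0.0019 -0.01    0.9999] w 0.0081 t 25.97
```

View pics/w12z.png

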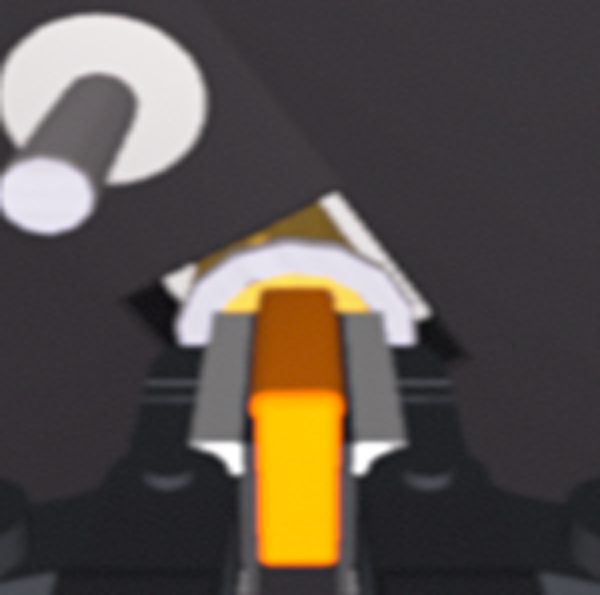

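View pics/s12.png

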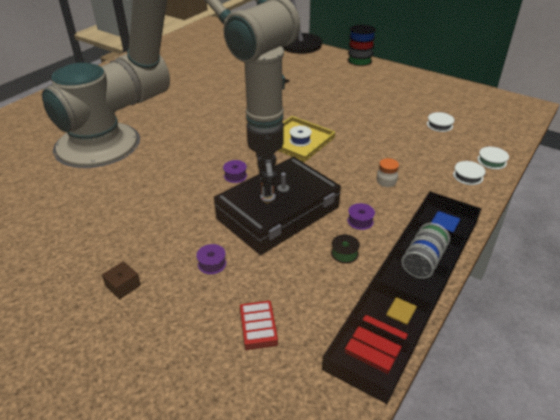

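The hand turned 14° further than expected, so I'll check whether the key is twisting in the pads and where the plug's red mark is.

```bash
python3 - <<'E'
from h import *
for f in ('w6','w11','w12'):
    d=load(f); im=d['image']; hsv=cv2.cvtColor(im,cv2.COLOR_RGB2HSV)
    m=((hsv[...,0]<30)&(hsv[...,1]>200)&(hsv[...,2]>200)).astype(np.uint8); m[:270]=0;m[338:]=0;m[:,:260]=0;m[:,310:]=0
    out=[]
    for r in (290,300,310,320,330):
        x=np.nonzero(m[r])[0]; out.append((r,x.min(),x.max()))
    print(f,out)
d=load('w12')['image']; cv2.imwrite('pics/w12y.png',cv2.resize(d[220:345,240:330],None,fx=8,fy=4.8,interpolation=cv2.INTER_CUBIC)[:,:,::-1])
d=load('s12')['image']; cv2.imwrite('pics/s12z.png',cv2.resize(d[160:225,240:310],None,fx=9,fy=9,interpolation=cv2.INTER_CUBIC)[:,:,::-1])
E
```

```text
w6 [(290, np.int64(273), np.int64(295)), (300, np.int64(274), np.int64(294)), (310, np.int64(274), np.int64(294)), (320, np.int64(274), np.int64(294)), (330, np.int64(275), np.int64(293))]
w11 [(290, np.int64(273), np.int64(295)), (300, np.int64(274), np.int64(294)), (310, np.int64(275), np.int64(293)), (320, np.int64(275), np.int64(293)), (330, np.int64(275), np.int64(293))]
w12 [(290, np.int64(273), np.int64(295)), (300, np.int64(274), np.int64(294)), (310, np.int64(274), np.int64(293)), (320, np.int64(275), np.int64(293)), (330, np.int64(275), np.int64(293))]
```

View pics/w12y.png

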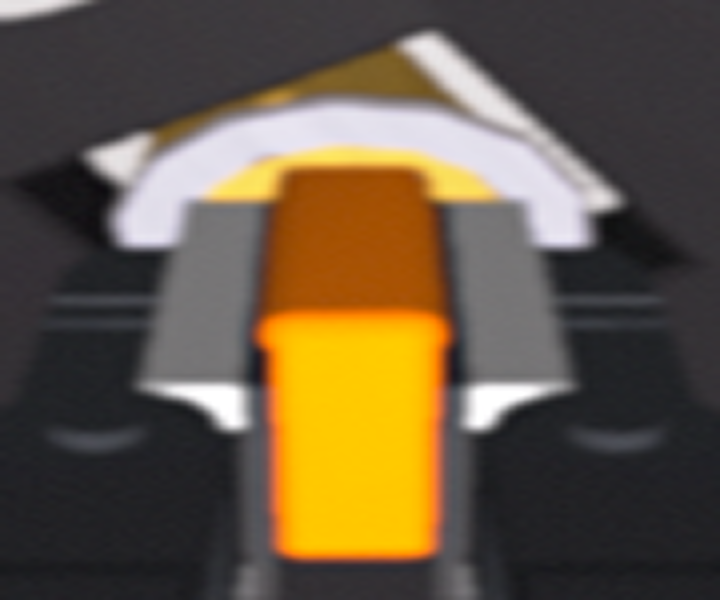

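View pics/s12z.png

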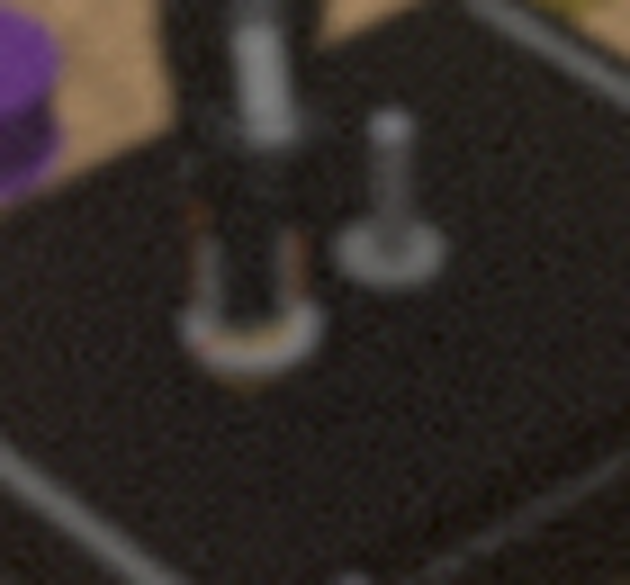

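```bash
python3 - <<'E'
from h import *
for f in ('s0' if 0 else 'scene0','s10','s12'):
    d=load(f); im=d['image'].astype(int); R=im[...,0]-im[...,1:].max(-1); u,v=proj(d,[[.576,.006,.067]])[0].astype(int)
    best=[]
    for y in range(v-10,v+11):
        for x in range(u-11,u+12):
            P=onplane(d,[[x,y]],.067)[0]-[.576,.006,.067]; r=np.hypot(P[0],P[1])
            if .0115<r<.0185: best.append((R[y,x],x,y,round(np.degrees(np.arctan2(P[1],P[0]))),round(r*1000)))
    print(f,sorted(best)[-6:])
E
```

```text
scene0 [(np.int64(17), 271, 199, -12, 14), (np.int64(18), 269, 193, 101, 12), (np.int64(19), 272, 197, 20, 12), (np.int64(20), 268, 193, 111, 12), (np.int64(20), 272, 198, 5, 13), (np.int64(27), 271, 198, 0, 12)]
s10 [(np.int64(25), 271, 193, 85, 15), (np.int64(26), 271, 198, 0, 12), (np.int64(27), 272, 198, 5, 13), (np.int64(30), 270, 193, 92, 13), (np.int64(34), 271, 192, 92, 18), (np.int64(36), 270, 192, 99, 16)]
s12 [(np.int64(10), 272, 193, 79, 16), (np.int64(11), 261, 198, -119, 14), (np.int64(12), 261, 199, -107, 16), (np.int64(13), 263, 199, -95, 13), (np.int64(15), 262, 199, -102, 14), (np.int64(23), 262, 198, -114, 12)]
```

The red mark has moved from about −5° to about −107°, so the plug has turned roughly a quarter and is against its stop. The torque reading is well above the spring's, the TCP height is still 0.0729, and the spool and bystanders are where they should be. I'm handing in.

```bash
python3 -c "
from h import *
import os; os.system('python3 st.py'); print(workorder.sign_off())"; python3 st.py
```

```text
A -46.8 tcp [0.5746 0.0046 0.0729] key axis [0.5757 0.0053 0.0669] Ftool [-2.9 -1.2 -9.2] mom [ 0.3  -0.55 -0.29] tilt [ 0.0019 -0.01    0.9999] w 0.0081 t 25.97
this script no longer has the robot
A -46.8 tcp [0.5746 0.0046 0.0729] key axis [0.5757 0.0053 0.0669] Ftool [-2.9 -1.2 -9.2] mom [ 0.3  -0.55 -0.29] tilt [ 0.0019 -0.01    0.9999] w 0.0081 t 25.97Exception ignored in: <_io.TextIOWrapper mode='rw' encoding='UTF-8'>
Traceback (most recent call last):
BrokenPipeError: [Errno 32] Broken pipe
```

The nested script had taken over the robot connection, and the clock did not advance, so that hand-in was refused. I'll call it again on its own.

```bash
python3 -c "
from rig import workorder
print(workorder.sign_off())"
```

```text
the job is handed in; nothing more can be done
None
```

I finished the job and handed it in at about 26 s on the robot clock. Hand-in gives no verdict, so the result below rests on my own last checks.

- **Spool:** I lifted the blue spool off the post and released it in the yellow tray. It shows flat near the middle of the tray in the pictures.
- **Key fully home:** I pushed the key in with yaw wiggles until it stopped. With the key not slipped in the pads, the tool height of 72.9 mm puts its shoulder at the lock face, with 9–18 N of upward contact force.
- **Turn and hold:** I turned the key clockwise and am still gripping it against the spring. The red mark moved by about 100° (± 10°). The torque was 0.29 N m or more, well above the spring's 0.10 N m, so the plug should be at its stop. The key is within about 1 mm of the lock centre and tilted about 0.01 rad.
- **Bystanders:** the green spool, tub and red box look unmoved in the last scene picture. I did not measure them.

Three things did not go as expected:
- **Over-turn:** the hand turned about 122°, more than the roughly 107° expected. I put the excess down to play and a little twist at the pads. The key still looked nearly in line with the pads, so I could not fully explain it.
- **Plug angle:** I could only judge the final angle from a coarse view of the mark.
- **Hand-in:** my first call was refused because another script of mine had taken the robot connection. The clock did not move, and the second call was accepted.

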